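# Stack the printing blocks on the sloping rack

### The job

Put the three printing blocks away on the sloping rack in one neat stack: the widest at the bottom, the middle one on it and the narrowest on top, carved faces up. Each lies flat, lengthwise up the slope and centred on the rack, with its lower end resting against the backstop, and the sprung keeper, pushed back to let them in, is left pressing on their upper ends. Leave the bottle, jar, brush and tray where they are.

Things in the scene. Friction and masses are not known exactly. Their poses are not given: they have to be found in the camera images.
- block_wide_center (a point): Widest printing block: dark hardwood slab with a lighter carved pattern on its top face, 120 mm long (its x), 64 mm wide (its y), 22 mm thick (its z, carved face up). Point: its centre, 11 mm above its underside. Mass about 0.14 kg.
- block_mid_center (a point): Middle printing block: dark hardwood slab with a lighter carved pattern on its top face, 120 mm long (its x), 52 mm wide (its y), 22 mm thick (its z, carved face up). Point: its centre, 11 mm above its underside. Mass about 0.12 kg.
- block_narrow_center (a point): Narrowest printing block: dark hardwood slab with a lighter carved pattern on its top face, 120 mm long (its x), 40 mm wide (its y), 22 mm thick (its z, carved face up). Point: its centre, 11 mm above its underside. Mass about 0.09 kg.
- shelf: Sloping board of the fixed rack, wood, 100 mm wide, 212 mm long, tilted 20 degrees, no side walls. Origin: on its upper surface, mid-width, at the foot of the backstop's face (low end, 35 mm above the table). x points up the slope, y along the backstop, z square off the board. Behind the keeper stands a fixed steel bracket, 50 mm wide, 40 mm high, at x = 182 to 190 mm.
- backstop_face (a point): Centre of the backstop's face, 35 mm off the board, at shelf x = 0. The backstop is a green plate 80 mm wide at the low end of the shelf, square to the board for 70 mm, then leaning away from the blocks for 25 mm more.
- keeper_face (a point): Centre of the sprung keeper's flat face, 36 mm off the board, facing the backstop, 112 mm from it at rest. Green plate 50 mm wide, 70 mm high; above it a lip 50 mm long leans 26 degrees away from the backstop (top 115 mm off the board, 22 mm beyond the face), so a block lowered square to the board against the backstop pushes the keeper open by itself.
- keeper (a joint): Travel of the keeper up the slope, in m: 0 at rest, up to 0.040. A spring pushes it to the backstop with 1.0 N at rest, rising by 0.3 N per 10 mm. With a 120 mm block lying between it and the backstop it reads 0.008.
- dye_bottle_center (a point): Standing white bottle, 60 mm in diameter, 170 mm high; point at its centre, 85 mm up. Not part of the job.
- dye_jar_center (a point): Standing amber jar, 68 mm in diameter, 100 mm high; point at its centre, 50 mm up. Not part of the job.
- brush: Brush 190 mm long lying on the table, handle to its -x; origin at its underside. Not part of the job.
- dye_tray: Green open tray, 200 x 150 x 45 mm; origin at the centre of its underside. Not part of the job.

How it is judged:
By the outcome, as a careful person would: the job done as asked, in the order asked, and still so for the second after the job is handed in, with the robot touching nothing.
It also fails if it takes over 72 s, if anything falls off the work surface, if the arm or the gripper's body presses on something with over 40 N, if the wrist force passes 120 N, or if a joint passes its speed limit or range.

### The arm

A 6-joint arm with a two-finger parallel gripper is mounted at the origin on the work surface. World frame = base frame: x ahead of the robot, y to its left, z up, the work surface at z = 0. Lengths are in m, angles in rad, forces in N, time in s.
With the tool pointing down it reaches from about 0.35 to 0.775 m from the base axis. Payload 5.5 kg.
Tool frame: the origin (TCP) lies midway between the tips of the shut fingers; the grasp point (between the pads) lies 19 mm behind it; z points along the fingers, y is the line along which they close (so a half turn about z gives the same grasp; the last joint's range is limited). The gripper opens to 85 mm and grips with 20 to 120 N. Pads are 22 mm wide; open, the fingers measure 114 mm over their backs; the gripper's body (76 mm by 85 mm) begins 54 mm behind the grasp point. The pads swing forward as they close: fully open they stand 13 mm farther back than shut.
Start: joints at [-1.396, 0.313, 0.046, 1.304, 0, 1.431], TCP at [0.178, -0.547, 0.231] pointing down, gripper open.
Joint ranges: [-2.76, 2.76], [-0.86, 1.69], [-1.03, 1.26], [-2.2, 2.34], [-1.47, 1.5], [-3.14, 3.14]. Speed limits (rad/s): [2.57, 2.57, 3.14, 3.14, 3.14, 3.14].

### API

Orientations are given as a unit quaternion [w, x, y, z].
In Python, from workcell import env gives the robot as it stands. The module is installed in compiled form; this text tells all that it offers.
- The arm moves only by the tool servo_tool, never from a script. Its argument "increments" is a list of rows, each an object of numbers: "grip": the closure, from 0 (fully open) to 1 (shut); "x", "y", "z": the shift along the tool's x, y, z in mm; "roll": the turn about the tool's z in degrees. In form: [{"grip": .., "x": .., "y": .., "z": .., "roll": ..}, ...]. A call has 1 to 5 rows; each row shifts and turns the commanded pose from where the row before left it, along the tool's axes as they then stand; what a row does not reach is not made up. A row lasts 1/12 s, in which the tool goes at most 41.7 mm and 7.16 degrees, less where a joint would pass 70% of its speed; a pose out of reach is approached as far as the arm can. A call is refused whole if a number of a shift passes 41.7 or a number of a turn 7.16, either way. A call with a gripper value outside its range is refused whole. The fingers move at their own pace and stop on an object; "grip_force" is the grip in N (left out, the last holds). Time passes only in rows, so rows that do not move let the fingers close. It gives the time, the measured TCP pose, the force, the opening and the grip force at its end, in the units of the state.
- env.get_state(): the state, without advancing time (a new reading comes with each control period).
- env.read_camera(name): name is "side" or "top"; returns the picture (400x640x3 uint8, red, green, blue); there is no depth.
- env.get_calibration(name): a dict with "vertical_fov" (degrees; the focal length in pixels is half the picture's height over the tangent of half this angle, whatever the lens; pixels are square), "cx", "cy" (the principal point, pixels), "rvec" (rotation vector, rad) and "tvec" (3), from world to camera coordinates, as OpenCV has them. Camera axes: x right, y down, z forward; pixel columns grow to the right and rows downward; lengths in m; the calibration is good to about 2 mm. A picture is of the moment at which its call begins. get_calibration takes no time and is no camera call.
- env.hand_in(): hands the job in; it is judged then, once.
The state is a dict: "clock": time; "joint_pos": joint angles; "qvel": joint speeds; "tau": joint torques, N m; "tcp_pos": TCP position; "orientation": TCP orientation; "wrist_force": force on the tool from outside, world axes, zero at the start; "ft_torque": the same for the moment, N m; "finger_gap": finger opening in m; "grip_force": force on a finger pad.
Only numpy, scipy, OpenCV 4.12 (cv2) and the standard library are available. Lean on these libraries where they do the work, as an engineer would, in place of code of your own. Each camera call takes 0.05 s, during which the arm holds its last target. There are 200 camera calls.

## Working session

There is one attempt and no reset: what is moved stays moved. The work goes in short steps, Python scripts to look and compute and a tool call to move; the robot and the scene stay as the last step left them, time stands still between calls to the robot, and variables do not carry over. Pictures are saved under pics/ and viewed, at most 10 in all, crops included, and the job is handed in when it is done.

Besides the shell and the picture viewer there is one more tool, called after "Emit:" as name([rows], argument=value, ...), one row to a line, values as JSON. servo_tool: Moves the arm, as the interface text tells. Its arguments: {"type":"object","properties":{"increments":{"type":"array"},"grip_force":{"type":"number"}},"required":["increments"]}

```bash
mkdir -p pics; cat > h.py <<'E'
import numpy as np, cv2
from workcell import env
from scipy.spatial.transform import Rotation as R
def cal(n):
    c=env.get_calibration(n); f=200/np.tan(np.radians(c["vertical_fov"])/2)
    K=np.array([[f,0,c["cx"]],[0,f,c["cy"]],[0,0,1]]); return K,cv2.Rodrigues(np.array(c["rvec"],float))[0],np.array(c["tvec"],float).ravel(),c
def proj(n,P):
    K,Rm,t,c=cal(n); q=(np.atleast_2d(P)@Rm.T+t)@K.T; return q[:,:2]/q[:,2:]
def ray(n,uv):
    K,Rm,t,c=cal(n); d=Rm.T@np.linalg.inv(K)@np.array([uv[0],uv[1],1.]); return -Rm.T@t,d/np.linalg.norm(d)
def onz(n,uv,z):
    o,d=ray(n,uv); return o+d*(z-o[2])/d[2]
def tri(a,b):  # a: top px, b: side px
    o1,d1=ray("top",a);o2,d2=ray("side",b)
    s=np.linalg.lstsq(np.c_[d1,-d2],o2-o1,rcond=None)[0]
    p,q=o1+d1*s[0],o2+d2*s[1]; return (p+q)/2,np.linalg.norm(p-q)
def snap(n,name):
    im=env.read_camera(n); cv2.imwrite(f"pics/{name}.png",im[:,:,::-1]); return im
E
python3 - <<'E'
from h import *
for n in("top","side"):
    snap(n,n+"0"); K,Rm,t,c=cal(n); print(n,c,-Rm.T@t)
s=env.get_state(); print(s)
E
```

```text
top {'vertical_fov': 47.14632828858909, 'cx': 319.03835935354846, 'cy': 203.17889324591366, 'rvec': array([ 2.18126335, -2.16542169,  0.1148466 ]), 'tvec': array([0.05876966, 0.54944528, 1.52916036])} [0.39456322 0.07187528 1.5756996 ]
side {'vertical_fov': 55.337127778064506, 'cx': 315.07787937428674, 'cy': 196.24663481504285, 'rvec': array([ 0.39993196, -2.75914233,  1.16837283]), 'tvec': array([0.54252409, 0.14139911, 1.01751011])} [0.33366691 0.76048471 0.81239297]
{'clock': 0.1, 'joint_pos': array([-1.39560587e+00,  3.13897086e-01,  4.51010850e-02,  1.30356946e+00,
       -1.54042048e-05,  1.43120552e+00]), 'qvel': array([-0.00162722, -0.00107532,  0.00206095, -0.00024659, -0.00037016,
        0.00054492]), 'tau': array([ 2.77545420e-03, -4.81724167e+01,  2.99244189e+01,  1.26140282e-02,
       -1.26677937e-04, -2.03814118e-06]), 'tcp_pos': array([ 0.1779392 , -0.546314  ,  0.23051755]), 'orientation': array([-7.84307475e-04,  9.87639337e-01,  1.56741582e-01, -2.16653314e-05]), 'wrist_force': array([-0.26796827, -0.59003377,  0.01400753]), 'ft_torque': array([-0.02723206, -0.03752165, -0.03118237]), 'grip_force': 0.0, 'finger_gap': 0.08553965073020546}
```

View pics/top0.png

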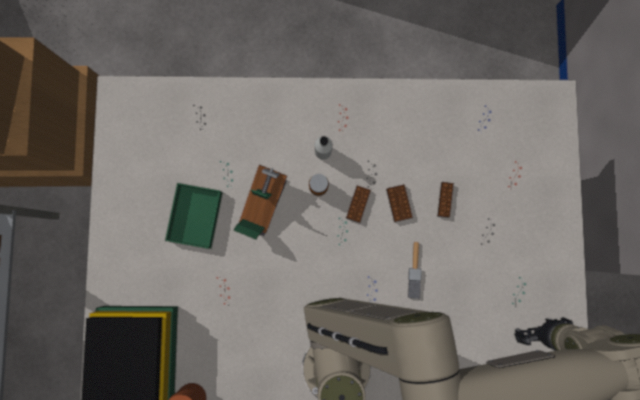

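View pics/side0.png

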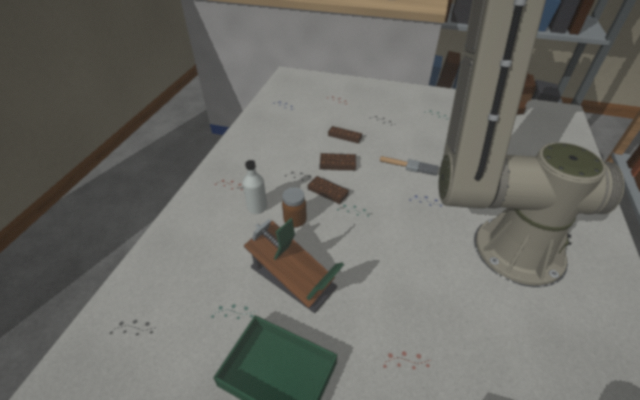

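The top view shows the rack at about (262,202) with its backstop at about (250,230). The blocks are at (358,204), (399,203) and (446,199), with the jar at (318,184) and the bottle at (323,147). I'll enlarge crops to measure them.

```bash
python3 - <<'E'
import cv2,numpy as np
def crop(f,x0,y0,w,h,s,o):
    im=cv2.imread(f"pics/{f}.png")[y0:y0+h,x0:x0+w]
    im=cv2.resize(im,None,fx=s,fy=s,interpolation=cv2.INTER_CUBIC)
    im=cv2.convertScaleAbs(im,alpha=1.5)
    for i in range(0,w,10): cv2.line(im,(int(i*s),0),(int(i*s),6 if i%50 else 14),(0,255,255),1)
    for i in range(0,h,10): cv2.line(im,(0,int(i*s)),(6 if i%50 else 14,int(i*s)),(0,255,255),1)
    return im
a=crop("top0",230,160,66,82,7,0); b=crop("top0",340,175,120,55,6.6,0)
cv2.imwrite("pics/c1.png",a); 
c=crop("side0",240,215,105,95,6,0)
im=np.zeros((574,790,3),np.uint8); 
cv2.imwrite("pics/c2.png",c)
d=crop("side0",300,120,70,86,4,0)
im=np.zeros((b.shape[0],792,3),np.uint8); im[:, :b.shape[1]]=b[:,:792]
print(a.shape,b.shape,c.shape,d.shape)
e=np.zeros((363+210,792,3),np.uint8); e[:363,:]=im[:363]
d=crop("side0",300,122,70,85,6.6,0)
cv2.imwrite("pics/c3.png",im); cv2.imwrite("pics/c4.png",d)
E
```

```text
(574, 462, 3) (363, 792, 3) (570, 630, 3) (344, 280, 3)
```

View pics/c1.png

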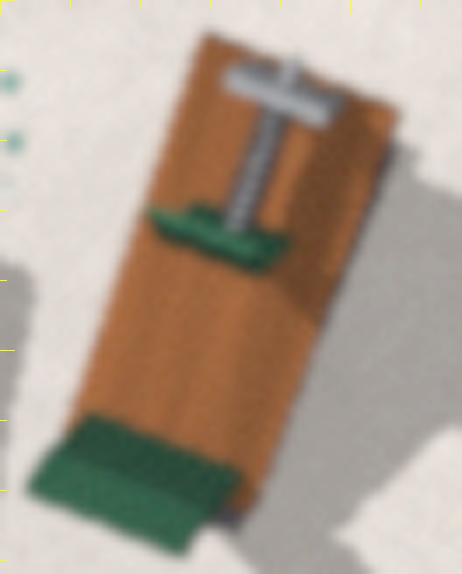

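View pics/c2.png

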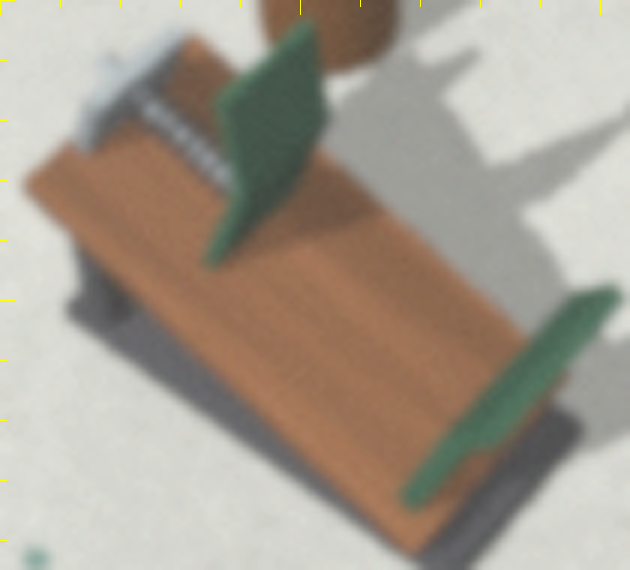

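View pics/c3.png

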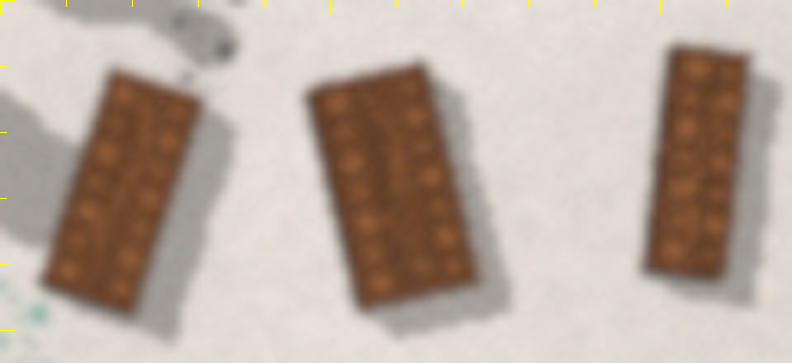

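The crops show these points:
- **c1 (top, ×7, offset 230,160):** board far corners at (207,35) and (400,110), low right corner at (256,506), backstop foot from (90,415) to (243,468).
- **c2 (side, ×6, offset 240,215):** board corners at (25,185), (195,35) and about (415,545).
- **c3:** from left to right, the middle, wide and narrow blocks.

```bash
cat > fit.py <<'E'
from h import *
from scipy.optimize import least_squares, minimize
px=lambda p,s,o:((np.array(p,float)+.5)/s-.5+np.array(o))
t=lambda *p:px(p,7,(230,160)); s=lambda *p:px(p,6,(240,215))
obs=[("top",t(207,35),'e',50),("top",t(400,110),'e',-50),("top",t(256,506),'l',-50),("top",t(90,415),0,40),("top",t(243,468),0,-40),
 ("side",s(25,185),'e',50),("side",s(195,35),'e',-50),("side",s(415,545),'l',50),("side",s(405,505),0,40)]
def shelf(p):
    # rotation: yaw p[2] then slope up 20deg along x
    return R.from_euler("ZY",[p[2],-np.radians(20)]).as_matrix(),np.array([p[0],p[1],p[3]])
def res(p):
    M,o=shelf(p); r=[]
    for n,uv,x,y in obs:
        X={'e':p[4],'l':p[4]-.212}.get(x,0.)
        r.append((proj(n,M@[X,y/1000,0]+o)[0]-uv))
    return np.ravel(r)
if __name__=="__main__":
    f=least_squares(res,[.33,.3,-.4,.035,.2],loss="soft_l1"); print("rack",f.x,np.degrees(f.x[2])); print(res(f.x).reshape(-1,2).round(1))
    ims={n:cv2.imread(f"pics/{n}0.png") for n in("top","side")}
    W={"mid":(52,(358,204)),"wide":(64,(399,203)),"narrow":(40,(446,199))}
    S=6
    def box(q,w,h=22):
        M=R.from_euler("z",q[2]).as_matrix()
        return np.array([M@[a*.06,b*w/2000,0]+[q[0],q[1],q[3]+c*h/1000] for a in(1,-1) for b in(1,-1) for c in(0,1)])
    for k,(w,c) in W.items():
        p0=onz("top",c,.02); tg={}
        for n in ims:
            u=proj(n,p0)[0].astype(int); x0,y0=u-30; g=ims[n][y0:y0+60,x0:x0+60].astype(float)
            hsv=cv2.cvtColor(ims[n][y0:y0+60,x0:x0+60],cv2.COLOR_BGR2HSV); 
            sat=g[:,:,2]-g[:,:,0]; bg=np.median(sat); hi=np.percentile(sat[20:40,20:40],60)
            m=np.clip((sat-bg)/(hi-bg)*1.0,0,1); 
            if n=="side": m[:, :]=m
            lab=cv2.connectedComponents((m>.4).astype(np.uint8))[1]; cen=lab[25:35,25:35]; L=np.bincount(cen[cen>0]).argmax()
            keep=cv2.dilate((lab==L).astype(np.uint8),np.ones((3,3))); tg[n]=(m*keep,x0,y0)
        def cost(q,z=0,names=("top","side")):
            r=0
            for n in names:
                m,x0,y0=tg[n]; P=(proj(n,box([*q[:3],z],w))-[x0,y0]+.5)*S-.5
                cv=np.zeros((60*S,60*S),np.float32); cv2.fillConvexPoly(cv,cv2.convexHull((P*16).astype(np.int32)),1.,shift=4)
                r+=np.sum((cv2.resize(cv,(60,60),interpolation=cv2.INTER_AREA)-m)**2)
            return r
        best=min((minimize(cost,[p0[0],p0[1],a],method="Nelder-Mead",options=dict(initial_simplex=[[p0[0],p0[1],a],[p0[0]+.01,p0[1],a],[p0[0],p0[1]+.01,a],[p0[0],p0[1],a+.15]])) for a in(-.4,0,.3)),key=lambda r:r.fun)
        bz=minimize(lambda q:cost(q,q[3]),[*best.x,0],method="Nelder-Mead",options=dict(initial_simplex=np.array([*best.x,0])+np.vstack([np.zeros(4),np.diag([.005,.005,.05,.01])])))
        print(k,best.x.round(4),np.degrees(best.x[2]).round(2),best.fun.round(1),"with z free",bz.x.round(4),round(bz.fun,1))
    for nm,uv,z in(("jar",(318,181),.1),("bottle",(323,143),.17)): print(nm,onz("top",uv,z))
E
python3 fit.py
```

```text
rack [ 0.47762705  0.28141534 -0.37137515  0.03001895  0.19591628] -21.27822883281105
[[-0.5 -0. ]
 [ 0.4  0.5]
 [ 0.1  1.5]
 [ 0.6  0.4]
 [ 0.7  1.6]
 [-0.8 -0.6]
 [-0.7 -0.2]
 [-0.1  1.2]
 [-0.9 -0.1]]
mid [ 0.55   -0.0722 -0.3234] -18.53 141.2 with z free [ 0.5502 -0.0712 -0.3179  0.0014] 139.4
wide [ 0.5532 -0.2131  0.2727] 15.62 142.6 with z free [ 0.5532 -0.2131  0.2725 -0.    ] 142.5Traceback (most recent call last):
  File "fit.py", line 42, in <module>
    bz=minimize(lambda q:cost(q,q[3]),[*best.x,0],method="Nelder-Mead",options=dict(initial_simplex=np.array([*best.x,0])+np.vstack([np.zeros(4),np.diag([.005,.005,.05,.01])])))
    res = _minimize_neldermead(fun, x0, args, callback, bounds=bounds,
                               **options)
    fxr = func(xr)
    fx = function(np.copy(x), *(wrapper_args + args))
  File "fit.py", line 42, in <lambda>
    bz=minimize(lambda q:cost(q,q[3]),[*best.x,0],method="Nelder-Mead",options=dict(initial_simplex=np.array([*best.x,0])+np.vstack([np.zeros(4),np.diag([.005,.005,.05,.01])])))
                         ~~~~^^^^^^^^
  File "fit.py", line 37, in cost
    m,x0,y0=tg[n]; P=(proj(n,box([*q[:3],z],w))-[x0,y0]+.5)*S-.5
                      ~~~~^^^^^^^^^^^^^^^^^^^^^
  File "h.py", line 8, in proj
    K,Rm,t,c=cal(n); q=(np.atleast_2d(P)@Rm.T+t)@K.T; return q[:,:2]/q[:,2:]
             ~~~^^^
  File "h.py", line 5, in cal
    c=env.get_calibration(n); f=200/np.tan(np.radians(c["vertical_fov"])/2)
ValueError: time passes only in moves, steps and waits
```

```bash
python3 - <<'E'
s=open('h.py').read()
s=s.replace("def cal(n):","import functools\n@functools.lru_cache\ndef cal(n):"); open('h.py','w').write(s)
s=open('fit.py').read()
s=s.replace('''print(k,best''','''
        for v in("top","side"): print(k,v,minimize(lambda q:cost(q,0,(v,)),best.x,method="Nelder-Mead",options=dict(initial_simplex=best.x+np.vstack([np.zeros(3),np.diag([.004,.004,.04])]))).x.round(4))
        print(k,best'''); open('fit.py','w').write(s)
E
cat > edge.py <<'E'
from fit import *
from scipy.ndimage import map_coordinates,gaussian_filter1d
ims={n:cv2.imread(f"pics/{n}0.png").astype(float) for n in("top","side")}
ch={n:i[:,:,2]-i[:,:,0] for n,i in ims.items()}
# model segments in shelf frame (mm): view, a, b
segs=[("top",(40,50),(100,50)),("top",(130,50),(190,50)),("top",(20,-50),(185,-50)),("top",('e',45),('e',30)),("top",('e',-30),('e',-45)),("side",(20,50),(185,50)),("side",('e',45),('e',32))]
def pts(p):
    M,o=shelf(p); out=[]
    for n,a,b in segs:
        a,b=[M@[(p[4] if q[0]=='e' else q[0]/1000),q[1]/1000,0]+o for q in(a,b)]
        out.append((n,proj(n,[a,b])))
    return out
def meas(p):
    o=[]
    for n,(A,B) in pts(p):
        d=(B-A)/np.linalg.norm(B-A); nn=np.array([-d[1],d[0]])
        for f in np.linspace(0,1,12):
            c=A+f*(B-A); r=np.arange(-4,4.01,.1); q=c+r[:,None]*nn
            g=np.abs(np.gradient(gaussian_filter1d(map_coordinates(ch[n],[q[:,1],q[:,0]],order=1),5)))
            i=g.argmax(); o.append(r[i])
    return np.array(o)
p=np.array([.4776,.2814,-.3714,.035,.196])
for it in range(5):
    p0=p.copy(); m=meas(p0); N=[]
    for n,(A,B) in pts(p0): d=(B-A)/np.linalg.norm(B-A); N.append((n,A,B,np.array([-d[1],d[0]])))
    def r(q):
        q=np.array([q[0],q[1],q[2],.035,q[3]]); o=[]
        for (n,A,B,nn),(_,(A2,B2)) in zip(N,pts(q)):
            o+= [((A2-A)*(1-f)+(B2-B)*f)@nn for f in np.linspace(0,1,12)]
        return np.array(o)-m
    f=least_squares(r,p0[[0,1,2,4]],loss="soft_l1",f_scale=.3); p=np.array([f.x[0],f.x[1],f.x[2],.035,f.x[3]])
print(p.round(4),np.degrees(p[2])); print(meas(p).reshape(-1,12).round(1))
print(res(p).reshape(-1,2).round(1))
E
python3 fit.py; python3 edge.py
```

```text
rack [ 0.47762705  0.28141534 -0.37137515  0.03001895  0.19591628] -21.27822883281105
[[-0.5 -0. ]
 [ 0.4  0.5]
 [ 0.1  1.5]
 [ 0.6  0.4]
 [ 0.7  1.6]
 [-0.8 -0.6]
 [-0.7 -0.2]
 [-0.1  1.2]
 [-0.9 -0.1]]
mid top [ 0.5506 -0.0706 -0.3229]
mid side [ 0.5501 -0.0746 -0.309 ]
mid [ 0.55   -0.0722 -0.3234] -18.53 141.2 with z free [ 0.5502 -0.0712 -0.3179  0.0014] 139.4
wide top [ 0.5551 -0.2118  0.2372]
wide side [ 0.5532 -0.2131  0.2713]
wide [ 0.5532 -0.2131  0.2727] 15.62 142.6 with z free [ 0.5532 -0.2131  0.2725 -0.    ] 142.5
narrow top [ 0.5685 -0.3713 -0.1334]
narrow side [ 0.5669 -0.3745 -0.1321]
narrow [ 0.568  -0.3723 -0.127 ] -7.28 88.0 with z free [ 0.568  -0.3718 -0.1315  0.0008] 87.3
jar [0.61417079 0.06708168 0.1       ]
bottle [0.72371757 0.05255539 0.17      ]
[ 0.4955  0.2771 -0.3809  0.035   0.1765] -21.82619276263803
[[ 0.2  0.1  0.1  0.   0.2  0.3  0.1  0.1  2.2 -0.4  0.   0.2]
 [ 0.   0.  -0.1  0.1  0.2  0.   0.2  0.   0.3  0.2 -0.1 -2.4]
 [-0.3 -0.1 -0.4 -0.3 -0.4 -0.2 -0.1 -0.2 -0.3 -0.3 -0.6 -3.4]
 [ 0.2  0.2  0.2  0.1  0.   0.   0.1  0.   0.  -0.1 -0.2  2.2]
 [-0.1 -0.1 -0.1  0.   0.   0.  -0.1 -0.2 -0.1 -0.1 -0.1  0. ]
 [ 0.  -0.1  0.1  0.1 -0.3 -0.1 -0.1 -0.3 -0.3  0.4  0.7  2.3]
 [ 0.3  0.1  0.   0.1  0.  -0.1 -0.1 -0.1 -0.1  0.1  0.  -0.1]]
[[-0.6 -0.1]
 [ 0.1  0.6]
 [-0.7  1.4]
 [ 1.8 -5.1]
 [ 1.9 -3.6]
 [-1.1 -0. ]
 [-0.7  0.6]
 [-1.   2.4]
 [-7.8 -4.8]]
```

```bash
sed -i 's/("side",(20,50),(185,50)),//' edge.py; python3 - <<'E'
s=open('edge.py').read()
i=s.index("p=np.array([.4776")
s=s[:i]+'''
def run(zfree,w=1,views=("top","side")):
  p=np.array([.4776,.2814,-.3714,.035,.196])
  for it in range(5):
    p0=p.copy(); m=meas(p0); N=[]
    for n,(A,B) in pts(p0): d=(B-A)/np.linalg.norm(B-A); N.append((n,A,B,np.array([-d[1],d[0]])))
    def r(q):
        q=np.array([q[0],q[1],q[2],q[4] if zfree else .035,q[3]]); o=[]
        for (n,A,B,nn),(_,(A2,B2)) in zip(N,pts(q)):
            o+= [(((A2-A)*(1-f)+(B2-B)*f)@nn)*(n in views) for f in np.linspace(0,1,12)]
        k=np.repeat([n in views for n,*_ in N],12)
        return np.r_[np.array(o)-m*k, 3*w*res(q)[6:10]]
    f=least_squares(r,p0[[0,1,2,4,3]],loss="soft_l1",f_scale=.3); p=np.array([f.x[0],f.x[1],f.x[2],f.x[4] if zfree else .035,f.x[3]])
  print(p.round(4),np.degrees(p[2]).round(2),f.cost.round(1)); print(meas(p).reshape(-1,12).round(1)); print(res(p).reshape(-1,2).round(1).tolist())
run(0); run(1); run(0,views=("top",))
'''
open('edge.py','w').write(s)
E
python3 edge.py
```

```text
[ 0.4827  0.2813 -0.3775  0.035   0.1894] -21.63 6.1
[[ 0.4  0.1  0.4  0.1  0.2  0.1  0.   0.4  0.3  0.2  2.7  2.2]
 [ 0.1  0.3  0.   0.2  0.   0.2  0.3  0.3  0.3  0.3  0.3  0.2]
 [-0.2 -0.4 -0.2 -0.4 -0.3 -0.5 -0.2  0.  -0.2 -0.2 -0.3 -0.6]
 [ 0.  -0.1 -0.1 -0.1 -0.2 -0.3 -0.2 -0.2 -0.2 -0.3 -0.4 -0.6]
 [-0.3 -0.3 -0.3 -0.2 -0.2 -0.2 -0.2 -0.3 -0.3 -0.3 -0.2 -0.2]
 [ 0.6  0.7  0.6  0.4  0.5  0.5  0.5  0.6  0.6  0.5  0.5  0.5]]
[[-0.9, 0.1], [-0.1, 0.8], [-0.7, 1.8], [0.5, -1.2], [0.6, 0.1], [-0.8, -1.0], [-0.5, -0.5], [-0.2, 1.4], [-3.1, -1.9]]
[ 0.4792  0.2838 -0.3807  0.0282  0.1953] -21.81 3.3
[[ 0.2  0.3  0.1  0.3  0.   0.2  0.   0.1  0.4  0.2  0.1  2.6]
 [ 0.2  0.   0.2 -0.1  0.1 -0.1  0.1  0.2  0.2  0.2  0.1  0.2]
 [-0.2 -0.2 -0.2 -0.2 -0.3 -0.4 -0.1 -0.1 -0.1 -0.1 -0.4 -0.6]
 [ 0.2  0.2  0.2  0.1  0.1  0.   0.1  0.1  0.  -0.1 -0.2  2.2]
 [-0.1 -0.1 -0.1  0.   0.   0.  -0.1 -0.1 -0.1 -0.1 -0.1  0. ]
 [ 0.2  0.1  0.   0.1  0.  -0.2 -0.1 -0.2 -0.1  0.   0.  -0.1]]
[[-0.6, -0.2], [0.0, 0.6], [-0.7, 1.4], [0.1, -0.1], [0.0, 1.3], [-1.2, 0.1], [-0.8, 0.7], [-1.0, 2.5], [-1.9, 1.0]]
[ 0.4788  0.2829 -0.3809  0.035   0.1944] -21.83 3.6
[[ 0.2  0.3  0.1  0.4  0.1  0.2  0.1  0.1  0.4  0.3  0.2  2.5]
 [ 0.2  0.   0.2  0.   0.1 -0.1  0.2  0.2  0.1  0.3  0.1  0.3]
 [-0.3 -0.3 -0.2 -0.3 -0.4 -0.5 -0.2 -0.2 -0.1 -0.2 -0.4 -0.7]
 [ 0.2  0.2  0.2  0.1  0.   0.   0.   0.1  0.  -0.1 -0.2  2.2]
 [-0.1 -0.1 -0.1  0.   0.   0.  -0.1 -0.2 -0.1 -0.1 -0.1  0. ]
 [ 1.3  1.3  1.1  1.1  1.1  1.1  1.2  1.3  1.2  1.2  1.2  1.1]]
[[-0.7, -0.2], [0.1, 0.6], [-0.7, 1.6], [0.0, -0.1], [0.1, 1.3], [-1.0, -1.7], [-0.5, -1.1], [-0.5, 0.9], [-1.7, -0.9]]
```

View pics/c4.png

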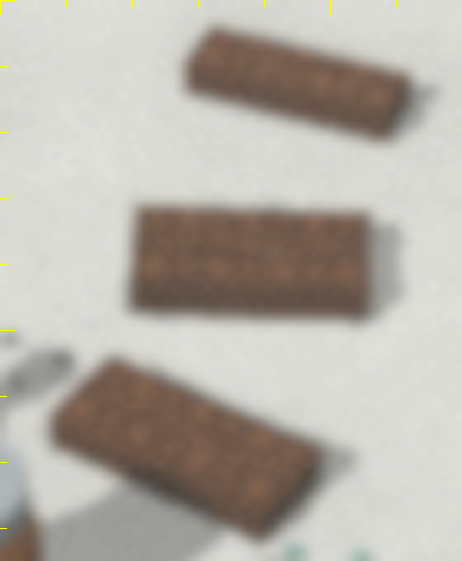

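c4 shows the three blocks from the side, top to bottom narrow, wide, middle; the fit puts their undersides within 1.5 mm of the table. The rack origin comes out near (0.479, 0.283) with yaw -21.8°. Because of the last joint's range I have to turn the tool half round first.

Emit:
servo_tool([
  {"roll": -7.1,"grip": 0},
  {"roll": -7.1,"grip": 0},
  {"roll": -7.1,"grip": 0},
  {"roll": -7.1,"grip": 0},
  {"roll": -7.1,"grip": 0},
], grip_force=40)

```text
invalid input at $.increments[0]: expected keys grip, x, y, z, roll
```

Emit:
servo_tool([
  {"grip": 0,"x": 0,"y": 0,"z": 0,"roll": -7.1},
  {"grip": 0,"x": 0,"y": 0,"z": 0,"roll": -7.1},
  {"grip": 0,"x": 0,"y": 0,"z": 0,"roll": -7.1},
  {"grip": 0,"x": 0,"y": 0,"z": 0,"roll": -7.1},
  {"grip": 0,"x": 0,"y": 0,"z": 0,"roll": -7.1},
], grip_force=40)

```text
clock: 0.52
tcp_pos: [0.178, -0.5465, 0.2308]
orientation: [-0.001, 0.891, 0.453, 0.0]
wrist_force: [-0.7, 0.2, 0.4]
finger_gap: 0.0858
grip_force: 0.0
```

Emit:
servo_tool([
  {"grip": 0,"x": 0,"y": 0,"z": 0,"roll": -7.1},
  {"grip": 0,"x": 0,"y": 0,"z": 0,"roll": -7.1},
  {"grip": 0,"x": 0,"y": 0,"z": 0,"roll": -7.1},
  {"grip": 0,"x": 0,"y": 0,"z": 0,"roll": -7.1},
  {"grip": 0,"x": 0,"y": 0,"z": 0,"roll": -7.1},
])

```text
clock: 0.93
tcp_pos: [0.1779, -0.5464, 0.2308]
orientation: [-0.0, 0.711, 0.703, 0.0]
wrist_force: [0.2, 0.4, -0.3]
finger_gap: 0.0853
grip_force: 0.0
```

Emit:
servo_tool([
  {"grip": 0,"x": 0,"y": 0,"z": 0,"roll": -7.1},
  {"grip": 0,"x": 0,"y": 0,"z": 0,"roll": -7.1},
  {"grip": 0,"x": 0,"y": 0,"z": 0,"roll": -7.1},
  {"grip": 0,"x": 0,"y": 0,"z": 0,"roll": -7.1},
  {"grip": 0,"x": 0,"y": 0,"z": 0,"roll": -7.1},
])

```text
clock: 1.35
tcp_pos: [0.178, -0.5464, 0.2308]
orientation: [-0.0, 0.463, 0.887, 0.0]
wrist_force: [0.2, -1.4, 0.9]
finger_gap: 0.0853
grip_force: 0.0
```

Emit:
servo_tool([
  {"grip": 0,"x": 0,"y": 0,"z": 0,"roll": -7.1},
  {"grip": 0,"x": 0,"y": 0,"z": 0,"roll": -7.1},
  {"grip": 0,"x": 0,"y": 0,"z": 0,"roll": -7.1},
  {"grip": 0,"x": 0,"y": 0,"z": 0,"roll": -7.1},
  {"grip": 0,"x": 0,"y": 0,"z": 0,"roll": -7.1},
])

```text
clock: 1.77
tcp_pos: [0.178, -0.5464, 0.2307]
orientation: [-0.0, 0.17, 0.985, 0.001]
wrist_force: [-0.3, -0.5, 0.6]
finger_gap: 0.0856
grip_force: 0.0
```

Emit:
servo_tool([
  {"grip": 0,"x": 0,"y": 0,"z": 0,"roll": -7.1},
  {"grip": 0,"x": 0,"y": 0,"z": 0,"roll": -7.1},
  {"grip": 0,"x": 0,"y": 0,"z": 0,"roll": -7.1},
  {"grip": 0,"x": 0,"y": 0,"z": 0,"roll": -7.1},
  {"grip": 0,"x": 0,"y": 0,"z": 0,"roll": -7.1},
])

```text
clock: 2.18
tcp_pos: [0.178, -0.5464, 0.2308]
orientation: [-0.0, -0.138, 0.99, 0.001]
wrist_force: [-0.6, 0.1, -0.7]
finger_gap: 0.0856
grip_force: 0.0
```

Emit:
servo_tool([
  {"grip": 0,"x": -35.5,"y": 18.5,"z": 0,"roll": 0},
  {"grip": 0,"x": -35.5,"y": 18.5,"z": 0,"roll": 0},
  {"grip": 0,"x": -35.5,"y": 18.5,"z": 0,"roll": 0},
  {"grip": 0,"x": -35.5,"y": 18.5,"z": 0,"roll": 0},
  {"grip": 0,"x": -35.5,"y": 18.5,"z": 0,"roll": 0},
])

```text
clock: 2.6
tcp_pos: [0.325, -0.4085, 0.2309]
orientation: [-0.0, -0.135, 0.991, 0.0]
wrist_force: [0.9, -0.8, 0.8]
finger_gap: 0.0854
grip_force: 0.0
```

Emit:
servo_tool([
  {"grip": 0,"x": -35.5,"y": 18.5,"z": 0,"roll": 0},
  {"grip": 0,"x": -35.5,"y": 18.5,"z": 0,"roll": 0},
  {"grip": 0,"x": -35.5,"y": 18.5,"z": 0,"roll": 0},
  {"grip": 0,"x": -35.5,"y": 18.5,"z": 0,"roll": 0},
  {"grip": 0,"x": -35.5,"y": 18.5,"z": 0,"roll": 0},
])

```text
clock: 3.02
tcp_pos: [0.4715, -0.2717, 0.231]
orientation: [-0.0, -0.135, 0.991, 0.0]
wrist_force: [0.1, -1.3, 0.4]
finger_gap: 0.0851
grip_force: 0.0
```

Emit:
servo_tool([
  {"grip": 0,"x": -35.5,"y": 18.5,"z": 20,"roll": 0},
  {"grip": 0,"x": -35.5,"y": 18.5,"z": 30,"roll": 0},
  {"grip": 0,"x": 0,"y": 0,"z": 30,"roll": 0},
  {"grip": 0,"x": 0,"y": 0,"z": 0,"roll": 0},
])

```text
clock: 3.35
tcp_pos: [0.5199, -0.2215, 0.1515]
orientation: [-0.004, -0.137, 0.991, 0.003]
wrist_force: [-1.3, 0.2, -0.6]
finger_gap: 0.0852
grip_force: 0.0
```

Emit:
servo_tool([
  {"grip": 0,"x": 0,"y": 0,"z": 0,"roll": 0},
  {"grip": 0,"x": 0,"y": 0,"z": 0,"roll": 0},
])

```text
clock: 3.52
tcp_pos: [0.5219, -0.2259, 0.1587]
orientation: [0.0, -0.135, 0.991, -0.0]
wrist_force: [-0.3, 0.1, 0.6]
finger_gap: 0.0854
grip_force: 0.0
```

```bash
cat >> h.py <<'E'
def crop(im,c,w,h,s):
    x0,y0=int(c[0]-w/2),int(c[1]-h/2); x0=max(0,min(640-w,x0)); y0=max(0,min(400-h,y0))
    g=cv2.convertScaleAbs(cv2.resize(im[y0:y0+h,x0:x0+w,::-1],None,fx=s,fy=s,interpolation=cv2.INTER_CUBIC),alpha=1.5)
    return g,(x0,y0)
def mark(g,o,s,uv,col=(255,0,255)):
    p=((np.array(uv)-o+.5)*s-.5).astype(int); cv2.drawMarker(g,tuple(int(v) for v in p),col,cv2.MARKER_CROSS,9,1)
def tool():
    s=env.get_state(); q=s["orientation"]; M=R.from_quat([q[1],q[2],q[3],q[0]]).as_matrix(); return s["tcp_pos"],M,np.degrees(np.arctan2(M[1,0],M[0,0]))
E
python3 - <<'E'
from h import *
p,M,y=tool(); print(p,y%360)
# fingertips at open: +-42.5mm, 13 back
F=[p+M@[0,a,-.013] for a in(.0425,-.0425)]
b=R.from_euler("z",.26).as_matrix()
C=[np.array([.554,-.2125,.022])+b@[i*.06,j*.032,0] for i in(1,-1) for j in(1,-1)]
gs=[]
for n in("top","side"):
    im=env.read_camera(n); c=proj(n,p)[0]; g,o=crop(im,c,66,90,6)
    for f in F: mark(g,o,6,proj(n,f)[0])
    for f in C: mark(g,o,6,proj(n,f)[0],(255,255,0))
    gs.append(g); print(n,o)
cv2.imwrite("pics/v1.png",np.hstack(gs))
E
```

```text
[ 0.5219013  -0.22591629  0.15867785] 195.48571801922168
top (379, 163)
side (316, 77)
```

View pics/v1.png

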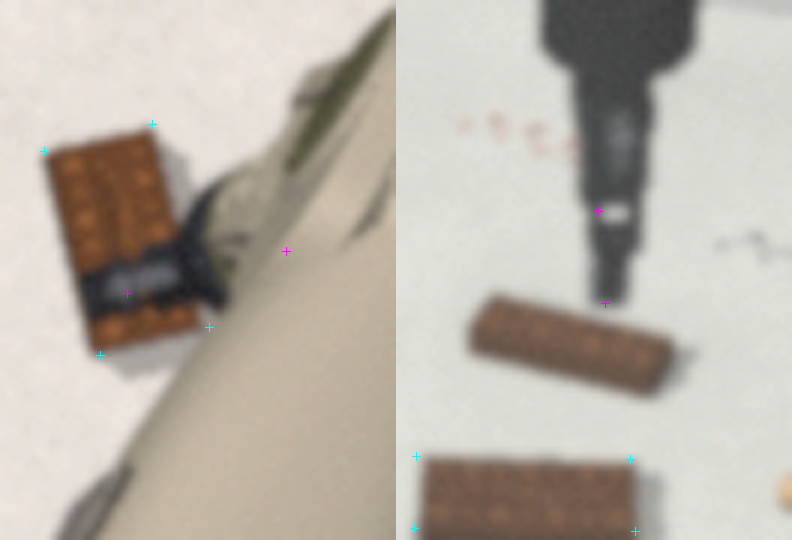

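The tip marker from the side camera lies on the finger, at (605,303) in the crop, so the side view agrees with the robot. The top view is off by about 3 mm. I'll go down on the wide block.

Emit:
servo_tool([
  {"grip": 0,"x": -8,"y": 4,"z": 20,"roll": 0},
  {"grip": 0,"x": 0,"y": 0,"z": 36,"roll": 0},
  {"grip": 0,"x": 0,"y": 0,"z": 36,"roll": 0},
  {"grip": 0,"x": 0,"y": 0,"z": 30,"roll": 0},
  {"grip": 0,"x": 0,"y": 0,"z": 20,"roll": 0},
])

```text
clock: 4.03
tcp_pos: [0.528, -0.2201, 0.0146]
orientation: [-0.0, -0.134, 0.991, -0.0]
wrist_force: [-0.4, -0.0, 0.6]
finger_gap: 0.0857
grip_force: 0.0
```

Emit:
servo_tool([
  {"grip": 0,"x": 0,"y": 0,"z": 10,"roll": 0},
  {"grip": 0,"x": 0,"y": 0,"z": 6,"roll": 0},
  {"grip": 0,"x": 0,"y": 0,"z": 0,"roll": 0},
  {"grip": 0,"x": 0,"y": 0,"z": 0,"roll": 0},
])

```text
clock: 4.37
tcp_pos: [0.5298, -0.2203, 0.0012]
orientation: [0.001, -0.135, 0.991, -0.001]
wrist_force: [0.6, -0.3, 0.5]
finger_gap: 0.0855
grip_force: 0.0
```

Emit:
servo_tool([
  {"grip": 1,"x": 0,"y": 0,"z": 0,"roll": 0},
  {"grip": 1,"x": 0,"y": 0,"z": 0,"roll": 0},
  {"grip": 1,"x": 0,"y": 0,"z": 0,"roll": 0},
  {"grip": 1,"x": 0,"y": 0,"z": 0,"roll": 0},
  {"grip": 1,"x": 0,"y": 0,"z": 0,"roll": 0},
], grip_force=40)

```text
clock: 4.78
tcp_pos: [0.53, -0.22, 0.0016]
orientation: [0.001, -0.135, 0.991, -0.001]
wrist_force: [-0.8, -0.0, 6.6]
finger_gap: 0.063
grip_force: 44.4
```

```bash
python3 - <<'E'
from h import *
s=env.get_state(); print(s["finger_gap"],s["grip_force"],s["wrist_force"],tool())
E
```

```text
0.06301352224416207 44.41253900527954 [-0.77885049 -0.03447421  6.57295953] (array([ 0.52999458, -0.22002404,  0.0016019 ]), array([[-0.96344944, -0.26787588,  0.00277245],
       [-0.2678815 ,  0.96344999, -0.00190086],
       [-0.00216192, -0.00257407, -0.99999435]]), np.float64(-164.46172025856336))
```

Emit:
servo_tool([
  {"grip": 1,"x": 0,"y": 0,"z": -25,"roll": 0},
  {"grip": 1,"x": 0,"y": 0,"z": -40,"roll": 0},
  {"grip": 1,"x": 0,"y": 0,"z": -40,"roll": 7.1},
  {"grip": 1,"x": 0,"y": 0,"z": -40,"roll": 7.1},
  {"grip": 1,"x": 0,"y": 0,"z": -40,"roll": 7.1},
])

```text
clock: 5.2
tcp_pos: [0.5283, -0.2189, 0.1869]
orientation: [0.0, 0.053, 0.999, -0.0]
wrist_force: [1.4, -0.1, -1.3]
finger_gap: 0.063
grip_force: 45.3
```

Emit:
servo_tool([
  {"grip": 1,"x": 0,"y": 0,"z": -20,"roll": 7.1},
  {"grip": 1,"x": 0,"y": 0,"z": 0,"roll": 7.1},
  {"grip": 1,"x": 0,"y": 0,"z": 0,"roll": 1.8},
  {"grip": 1,"x": 9,"y": 16,"z": 0,"roll": 0},
  {"grip": 1,"x": 17.6,"y": 32,"z": 0,"roll": 0},
])

```text
clock: 5.62
tcp_pos: [0.5226, -0.1673, 0.2049]
orientation: [0.001, 0.191, 0.982, -0.001]
wrist_force: [0.4, 1.0, -1.2]
finger_gap: 0.0631
grip_force: 45.3
```

Emit:
servo_tool([
  {"grip": 1,"x": 17.6,"y": 32,"z": 0,"roll": 0},
  {"grip": 1,"x": 17.6,"y": 32,"z": 0,"roll": 0},
  {"grip": 1,"x": 17.6,"y": 32,"z": 0,"roll": 0},
  {"grip": 1,"x": 17.6,"y": 32,"z": 0,"roll": 0},
  {"grip": 1,"x": 17.6,"y": 32,"z": 0,"roll": 0},
])

```text
clock: 6.03
tcp_pos: [0.4987, 0.0181, 0.2051]
orientation: [0.0, 0.189, 0.982, -0.0]
wrist_force: [0.6, -0.1, -2.0]
finger_gap: 0.0632
grip_force: 45.3
```

Emit:
servo_tool([
  {"grip": 1,"x": 17.6,"y": 32,"z": 0,"roll": 0},
  {"grip": 1,"x": 17.6,"y": 32,"z": 0,"roll": 0},
  {"grip": 1,"x": 17.6,"y": 32,"z": 0,"roll": 0},
  {"grip": 1,"x": 17.6,"y": 32,"z": 0,"roll": 0},
  {"grip": 1,"x": 17.6,"y": 32,"z": 0,"roll": 0},
])

```text
clock: 6.45
tcp_pos: [0.4763, 0.1994, 0.2052]
orientation: [0.0, 0.189, 0.982, 0.0]
wrist_force: [0.9, -0.3, -2.1]
finger_gap: 0.0631
grip_force: 45.3
```

Emit:
servo_tool([
  {"grip": 1,"x": 17.6,"y": 32,"z": 0,"roll": 0},
  {"grip": 1,"x": 17.6,"y": 32,"z": 0,"roll": 0},
  {"grip": 1,"x": 9,"y": 16,"z": 0,"roll": 0},
  {"grip": 1,"x": 0,"y": 0,"z": 0,"roll": 0},
  {"grip": 1,"x": 0,"y": 0,"z": 0,"roll": 0},
])

```text
clock: 6.87
tcp_pos: [0.465, 0.2892, 0.2047]
orientation: [0.0, 0.187, 0.982, -0.0]
wrist_force: [0.4, 0.0, -2.1]
finger_gap: 0.0634
grip_force: 45.3
```

```bash
cat > seer.py <<'E'
from h import *
import sys
from fit import shelf
# usage: seer.py name ; overlays shelf model on both views
p=np.array([float(v) for v in sys.argv[2:5]]+[.035]); M,o=shelf(p)
t,T,y=tool(); print("tcp",t.round(4),"yaw",(y%360).round(2), "rel shelf (x,y,z mm)",(M.T@(t-o)*1000).round(1))
P=[M@np.array(q)/1000+o for q in[(0,40,0),(0,-40,0),(0,40,70),(0,-40,70),(196,50,0),(196,-50,0),(0,50,0),(0,-50,0),(112,25,70),(112,-25,70),(190,25,40),(190,-25,40)]]
gs=[]
for n,w in(("top",64),("side",66)):
    im=env.read_camera(n); cv2.imwrite(f"pics/{sys.argv[1]}_{n}.png",im[:,:,::-1])
    g,c=crop(im,proj(n,M@[.09,0,.05]+o)[0]-([0,0] if n=="top" else [0,12]),w if n=="top" else 110,98,4.4 if n=="top" else 4.4)
    for f in P: mark(g,c,4.4,proj(n,f)[0])
    gs.append(g); print(n,c)
cv2.imwrite(f"pics/{sys.argv[1]}.png",np.hstack(gs))
E
python3 seer.py v2 .4788 .2829 -.381
```

```text
tcp [0.465  0.2892 0.2047] yaw 158.39 rel shelf (x,y,z mm) [ 43.8   0.8 164.6]
top (226, 153)
side (237, 190)
```

View pics/v2.png

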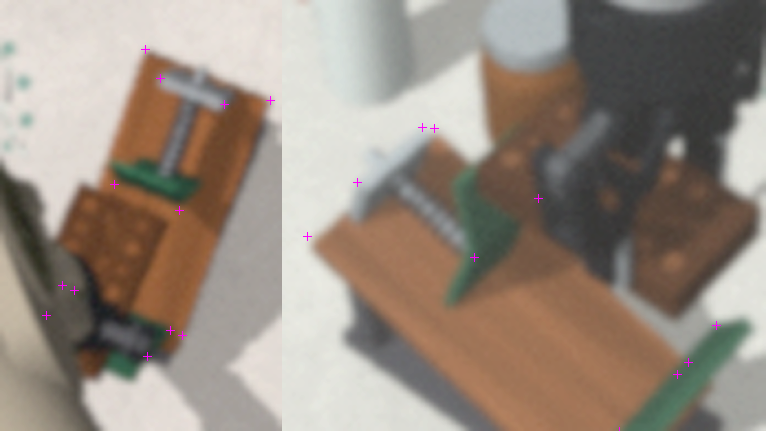

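```bash
python3 - <<'E'
from h import *
from scipy.ndimage import map_coordinates,gaussian_filter1d
t,T,y=tool(); a=np.radians(y-180); e=np.array([np.cos(a),np.sin(a),0]); l=np.array([-e[1],e[0],0])
un=t[2]-.0016
B=lambda x,yy,z:np.array([t[0],t[1],0])+e*(x-36.4)/1000+l*yy/1000+[0,0,un+z/1000]   # block coords from low end
im=cv2.imread("pics/v2_top.png").astype(float)
def edge(A,Bp,ch,n="top",im=im):
    A,Bp=proj(n,[A,Bp]); d=(Bp-A)/np.linalg.norm(Bp-A); nn=np.array([-d[1],d[0]]); o=[]
    for f in np.linspace(0,1,9):
        r=np.arange(-3.5,3.51,.1); q=A+f*(Bp-A)+r[:,None]*nn
        g=np.gradient(gaussian_filter1d(map_coordinates(im[:,:,ch],[q[:,1],q[:,0]],order=1),5)); i=np.abs(g).argmax(); o.append(r[i])
    return np.round(o,1),nn.round(2)
print("left",edge(B(70,32,22),B(115,32,22),2))
print("right top",edge(B(70,-32,22),B(115,-32,22),2)," right bottom",edge(B(70,-32,0),B(115,-32,0),2))
print("far",edge(B(120,28,22),B(120,-28,22),2))
for n,c in(("top",(226,153)),("side",(237,190))):
    for k in[(120,32,22),(120,-32,22),(0,-32,22),(0,32,0),(0,-32,0)]:
        print(n,k,((proj(n,B(*k))[0]-c+.5)*4.4-.5).round(0))
E
```

```text
left (array([-1.8, -2.7, -0.3, -0.3, -0.4, -0.6, -0.5, -0.3, -0.1]), array([0.92, 0.39]))
right top (array([0.1, 0.3, 0.4, 0.3, 0.4, 0.2, 0.3, 0.3, 0.4]), array([0.92, 0.39]))  right bottom (array([-0.9, -0.8, -0.8, -0.7, -0.6, -0.8, -0.8, -0.7, -0.6]), array([0.92, 0.39]))
far (array([ 0. ,  0.2,  0.2, -2.8, -2.7, -2.7, -2.8, -2.8, -2.8]), array([-0.38,  0.93]))
top (120, 32, 22) [ 81. 182.]
top (120, -32, 22) [169. 218.]
top (0, -32, 22) [ 99. 383.]
top (0, 32, 0) [ 17. 348.]
top (0, -32, 0) [104. 384.]
side (120, 32, 22) [189. 164.]
side (120, -32, 22) [278.  86.]
side (0, -32, 22) [480. 203.]
side (0, 32, 0) [394. 323.]
side (0, -32, 0) [477. 234.]
```

The view shows the block over the rack. Its long edges fall symmetrically on the model in the top view, so the lateral alignment is good to about 1 mm. I'll descend square to the board.

Emit:
servo_tool([
  {"grip": 1,"x": -5,"y": -0.4,"z": 18,"roll": 0.2},
  {"grip": 1,"x": -5,"y": 0,"z": 18,"roll": 0},
  {"grip": 1,"x": -4.5,"y": 0,"z": 18,"roll": 0},
  {"grip": 1,"x": 0,"y": 0,"z": 0,"roll": 0},
])

```text
clock: 7.3
tcp_pos: [0.4775, 0.2801, 0.1474]
orientation: [-0.003, 0.192, 0.981, -0.001]
wrist_force: [-2.0, 0.2, -2.8]
finger_gap: 0.0627
grip_force: 45.2
```

Emit:
servo_tool([
  {"grip": 1,"x": -4.1,"y": 0,"z": 11.3,"roll": 0},
  {"grip": 1,"x": -4.1,"y": 0,"z": 11.3,"roll": 0},
  {"grip": 1,"x": -4.1,"y": 0,"z": 11.3,"roll": 0},
  {"grip": 1,"x": 0,"y": 0,"z": 0,"roll": 0},
])

```text
clock: 7.63
tcp_pos: [0.49, 0.2771, 0.1144]
orientation: [-0.001, 0.191, 0.982, -0.001]
wrist_force: [-1.9, 1.0, -3.1]
finger_gap: 0.0628
grip_force: 45.1
```

Emit:
servo_tool([
  {"grip": 1,"x": -3.5,"y": 0,"z": 9.5,"roll": 0},
  {"grip": 1,"x": -3.5,"y": 0,"z": 9.5,"roll": 0},
  {"grip": 1,"x": -3,"y": 0,"z": 8,"roll": 0},
  {"grip": 1,"x": 0,"y": 0,"z": 0,"roll": 0},
  {"grip": 1,"x": 0,"y": 0,"z": 0,"roll": 0},
])

```text
clock: 8.05
tcp_pos: [0.4991, 0.2739, 0.0887]
orientation: [-0.001, 0.191, 0.982, -0.001]
wrist_force: [-1.6, 0.4, -3.2]
finger_gap: 0.0632
grip_force: 45.1
```

```bash
cat > sh.py <<'E'
from h import *
from fit import shelf
M,o=shelf([.4788,.2829,-.381,.035]); t,T,y=tool(); s=env.get_state()
print("shelf tcp",(M.T@(t-o)*1000).round(1),"yaw",round(y%360,2),"force shelf",(M.T@s["wrist_force"]).round(1),"torque",s["ft_torque"].round(2),"gap",s["finger_gap"].round(4),s["clock"])
E
python3 sh.py
```

```text
Traceback (most recent call last):
  File "sh.py", line 4, in <module>
    print("shelf tcp",(M.T@(t-o)*1000).round(1),"yaw",round(y%360,2),"force shelf",(M.T@s["wrist_force"]).round(1),"torque",s["ft_torque"].round(2),"gap",s["finger_gap"].round(4),s["clock"])
                                                                                                                                                          ^^^^^^^^^^^^^^^^^^^^^
AttributeError: 'float' object has no attribute 'round'
```

```bash
sed -i 's/,s\["finger_gap"\].round(4)/,round(s["finger_gap"],4)/' sh.py; python3 sh.py
```

```text
shelf tcp [39.2 -0.8 42.9] yaw 158.02 force shelf [-2.6 -0.2 -2.5] torque [0.12 0.45 0.04] gap 0.0632 8.05
```

Emit:
servo_tool([
  {"grip": 1,"x": -1.4,"y": 0.6,"z": 3.8,"roll": 0},
  {"grip": 1,"x": -1.4,"y": 0.5,"z": 3.8,"roll": 0},
  {"grip": 1,"x": 0,"y": 0,"z": 0,"roll": 0},
])

```text
clock: 8.3
tcp_pos: [0.5028, 0.2743, 0.0817]
orientation: [0.0, 0.19, 0.982, 0.0]
wrist_force: [-1.4, 1.2, -2.0]
finger_gap: 0.063
grip_force: 45.2
```

Emit:
servo_tool([
  {"grip": 1,"x": -1,"y": 0,"z": 2.8,"roll": 0},
  {"grip": 1,"x": 0,"y": 0,"z": 0,"roll": 0},
])

```text
clock: 8.47
tcp_pos: [0.5037, 0.2739, 0.0792]
orientation: [0.0, 0.19, 0.982, 0.0]
wrist_force: [-2.1, 2.3, -1.9]
finger_gap: 0.0633
grip_force: 45.2
```

Emit:
servo_tool([
  {"grip": 1,"x": -1,"y": 0,"z": 2.8,"roll": 0},
  {"grip": 1,"x": 0,"y": 0,"z": 0,"roll": 0},
])

```text
clock: 8.63
tcp_pos: [0.5048, 0.2736, 0.0764]
orientation: [0.0, 0.19, 0.982, 0.0]
wrist_force: [-1.5, 1.1, -0.4]
finger_gap: 0.0632
grip_force: 45.4
```

```bash
python3 sh.py
```

```text
shelf tcp [40.1  1.  29.5] yaw 158.05 force shelf [-1.8  0.4  0.2] torque [0.27 0.23 0.04] gap 0.0632 8.6333
```

Contact begins at TCP z = 29.5 mm off the board, within 1 mm of the model. Next I'll lower the grip so the block turns flat in the fingers.

Emit:
servo_tool([
  {"grip": 1,"x": 0,"y": -0.4,"z": 0,"roll": 0},
  {"grip": 1,"x": -0.6,"y": 0,"z": 3,"roll": 0},
  {"grip": 1,"x": -0.5,"y": 0,"z": 3.1,"roll": 0},
  {"grip": 1,"x": 0,"y": 0,"z": 0,"roll": 0},
], grip_force=25)

```text
clock: 8.97
tcp_pos: [0.5041, 0.2727, 0.0702]
orientation: [-0.001, 0.19, 0.982, -0.0]
wrist_force: [-4.7, 2.4, 3.1]
finger_gap: 0.0636
grip_force: 45.5
```

```bash
python3 sh.py
```

```text
shelf tcp [37.7 -0.1 23.8] yaw 158.05 force shelf [-3.8  0.5  4.7] torque [ 0.24  0.85 -0.04] gap 0.0636 8.9667
```

Emit:
servo_tool([
  {"grip": 1,"x": -0.7,"y": 0,"z": 3.5,"roll": 0},
  {"grip": 1,"x": -0.5,"y": 0,"z": 3.5,"roll": 0},
  {"grip": 1,"x": 0,"y": 0,"z": 0,"roll": 0},
])

```text
clock: 9.22
tcp_pos: [0.5043, 0.2724, 0.0629]
orientation: [-0.002, 0.19, 0.982, -0.0]
wrist_force: [-7.8, 2.6, 2.8]
finger_gap: 0.063
grip_force: 45.9
```

```bash
python3 sh.py
```

```text
shelf tcp [35.4 -0.3 16.8] yaw 158.08 force shelf [-6.8 -0.5  5.4] torque [ 0.45  1.15 -0.01] gap 0.063 9.2167
```

Emit:
servo_tool([
  {"grip": 1,"x": -1.6,"y": 0.2,"z": 3.5,"roll": 0},
  {"grip": 1,"x": -1.2,"y": 0.2,"z": 3.6,"roll": 0},
  {"grip": 1,"x": 0,"y": 0,"z": 0,"roll": 0},
])

```text
clock: 9.47
tcp_pos: [0.5072, 0.2716, 0.0557]
orientation: [-0.002, 0.19, 0.982, -0.0]
wrist_force: [-8.0, 2.8, 1.7]
finger_gap: 0.0628
grip_force: 46.3
```

```bash
python3 sh.py
```

```text
shelf tcp [35.8  0.1  9. ] yaw 158.07 force shelf [-7.3 -0.3  4.5] torque [ 0.37  1.03 -0.05] gap 0.0628 9.4667
```

Emit:
servo_tool([
  {"grip": 1,"x": -0.5,"y": 0,"z": 3.5,"roll": 0},
  {"grip": 1,"x": -0.5,"y": 0,"z": 3.4,"roll": 0},
  {"grip": 1,"x": 0,"y": 0,"z": 0,"roll": 0},
])

```text
clock: 9.72
tcp_pos: [0.5083, 0.2712, 0.0488]
orientation: [-0.001, 0.19, 0.982, -0.0]
wrist_force: [-6.9, 3.3, 2.2]
finger_gap: 0.0628
grip_force: 46.7
```

```bash
python3 sh.py
```

```text
shelf tcp [34.6  0.1  2.1] yaw 158.08 force shelf [-6.4  0.5  4.7] torque [0.39 0.95 0.07] gap 0.0628 9.7167
```

Emit:
servo_tool([
  {"grip": 1,"x": -0.3,"y": 0,"z": 1,"roll": 0},
  {"grip": 1,"x": -0.3,"y": 0,"z": 1,"roll": 0},
  {"grip": 1,"x": 0,"y": 0,"z": 0,"roll": 0},
])

```text
clock: 9.97
tcp_pos: [0.5086, 0.2711, 0.0482]
orientation: [-0.002, 0.19, 0.982, -0.0]
wrist_force: [-10.7, 2.5, 9.5]
finger_gap: 0.0631
grip_force: 47.6
```

```bash
python3 sh.py
```

```text
shelf tcp [34.6  0.1  1.5] yaw 158.08 force shelf [-7.  -1.7 12.6] torque [0.2  1.54 0.06] gap 0.0631 9.9667
```

Emit:
servo_tool([
  {"grip": 0,"x": 0,"y": 0,"z": 0,"roll": 0},
  {"grip": 0,"x": 0,"y": 0,"z": 0,"roll": 0},
  {"grip": 0,"x": 0,"y": 0,"z": 0,"roll": 0},
  {"grip": 0,"x": 0,"y": 0,"z": -15,"roll": 0},
  {"grip": 0,"x": 0,"y": 0,"z": -30,"roll": 0},
])

```text
clock: 10.38
tcp_pos: [0.5086, 0.2695, 0.0893]
orientation: [-0.003, 0.191, 0.982, -0.002]
wrist_force: [0.1, 0.9, -1.1]
finger_gap: 0.0855
grip_force: 0.0
```

Emit:
servo_tool([
  {"grip": 0,"x": 0,"y": 0,"z": -40,"roll": 0},
  {"grip": 0,"x": 0,"y": -20,"z": -35,"roll": 0},
  {"grip": 0,"x": 0,"y": -40,"z": -10,"roll": 0},
  {"grip": 0,"x": 0,"y": -40,"z": 0,"roll": 0},
  {"grip": 0,"x": 0,"y": -40,"z": 0,"roll": 0},
])

```text
clock: 10.8
tcp_pos: [0.4593, 0.14, 0.1789]
orientation: [0.002, 0.19, 0.982, 0.0]
wrist_force: [0.4, -0.4, 0.2]
finger_gap: 0.0854
grip_force: 0.0
```

```bash
sed -i 's#^P=.*#P=[M@np.array(q)/1000+o for q in[(0,40,0),(0,-40,0),(0,40,70),(0,-40,70),(120,32,22),(120,-32,22),(0,32,22),(0,-32,22),(120,25,70),(120,-25,70),(196,50,0),(196,-50,0)]]#' seer.py; python3 seer.py v3 .4788 .2829 -.381
```

```text
tcp [0.4593 0.14   0.1789] yaw 158.09 rel shelf (x,y,z mm) [  82.2 -139.9  123.3]
top (226, 153)
side (237, 190)
```

View pics/v3.png

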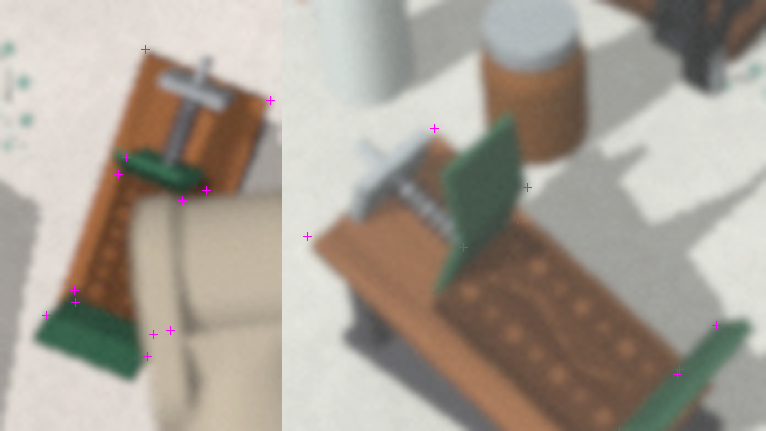

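The last picture shows the wide block flat between keeper and backstop, near edge at about (437,293) in the crop, and the keeper resting on it. Next is the middle block.

Emit:
servo_tool([
  {"grip": 0,"x": 0,"y": 0,"z": 0,"roll": -3.7},
  {"grip": 0,"x": -21.3,"y": -29,"z": 0,"roll": 0},
  {"grip": 0,"x": -21.3,"y": -29,"z": 0,"roll": 0},
  {"grip": 0,"x": -21.3,"y": -29,"z": 0,"roll": 0},
  {"grip": 0,"x": -21.3,"y": -29,"z": 0,"roll": 0},
])

```text
clock: 11.32
tcp_pos: [0.5041, 0.0028, 0.1777]
orientation: [0.001, 0.158, 0.987, -0.0]
wrist_force: [0.7, 0.6, -0.1]
finger_gap: 0.0855
grip_force: 0.0
```

Emit:
servo_tool([
  {"grip": 0,"x": -21.3,"y": -29,"z": 0,"roll": 0},
  {"grip": 0,"x": -21.3,"y": -29,"z": 0,"roll": 0},
  {"grip": 0,"x": 0,"y": 0,"z": 30,"roll": 0},
  {"grip": 0,"x": 0,"y": 0,"z": 35,"roll": 0},
  {"grip": 0,"x": 0,"y": 0,"z": 0,"roll": 0},
])

```text
clock: 11.73
tcp_pos: [0.5218, -0.0642, 0.1067]
orientation: [-0.005, 0.16, 0.987, 0.0]
wrist_force: [-1.5, 0.4, -0.2]
finger_gap: 0.0857
grip_force: 0.0
```

```bash
cat > lat.py <<'E'
from h import *
import sys
from fit import shelf
from scipy.ndimage import map_coordinates,gaussian_filter1d
M,o=shelf([.4788,.2829,-.381,.035]); im=env.read_camera("top").astype(float); cv2.imwrite(f"pics/{sys.argv[1]}.png",im[:,:,::-1])
def edge(a,b,ch,n="top"):
    A,B=proj(n,[M@np.array(a)/1000+o,M@np.array(b)/1000+o]); mmpx=np.linalg.norm(np.array(a)-b)/np.linalg.norm(B-A); d=(B-A)/np.linalg.norm(B-A); nn=np.array([-d[1],d[0]]); v=[]
    c=im[:,:,ch] if ch<3 else im[:,:,0]-im[:,:,2]
    for f in np.linspace(0,1,15):
        r=np.arange(-2.5,2.51,.1); q=A+f*(B-A)+r[:,None]*nn
        g=np.abs(np.gradient(gaussian_filter1d(map_coordinates(c,[q[:,1],q[:,0]],order=1),5))); v.append(r[g.argmax()])
    return round(-np.median(v)*mmpx,1),round(np.std(v),1)  # + = toward +y shelf (left)
print("board L",edge((40,50,0),(170,50,0),3),"R",edge((40,-50,0),(170,-50,0),3))
for k,w,h in(("wide",32,22),("mid",26,44),("narrow",20,66)):
    print(k,"L",edge((35,w,h),(105,w,h),0),"R",edge((35,-w,h),(105,-w,h),0))
t,T,y=tool(); print(t.round(4),round(y%360,2))
E
python3 lat.py l1
```

```text
board L (np.float64(-0.7), np.float64(0.2)) R (np.float64(1.0), np.float64(0.2))
wide L (np.float64(1.0), np.float64(0.1)) R (np.float64(-3.4), np.float64(1.1))
mid L (np.float64(3.0), np.float64(0.1)) R (np.float64(-1.7), np.float64(0.7))
narrow L (np.float64(4.7), np.float64(0.1)) R (np.float64(-0.3), np.float64(1.1))
[ 0.5226 -0.0639  0.1094] 161.68[ WARN:0@1.793] global loadsave.cpp:1063 imwrite_ Unsupported depth image for selected encoder is fallbacked to CV_8U.
```

Emit:
servo_tool([
  {"grip": 0,"x": -3.8,"y": 0.4,"z": 20,"roll": 0},
  {"grip": 0,"x": 0,"y": 0,"z": 35,"roll": 0},
  {"grip": 0,"x": 0,"y": 0,"z": 30,"roll": 0},
  {"grip": 0,"x": 0,"y": 0,"z": 15,"roll": 0},
  {"grip": 0,"x": 0,"y": 0,"z": 6,"roll": 0},
])

```text
clock: 12.2
tcp_pos: [0.5286, -0.0643, 0.0057]
orientation: [-0.001, 0.158, 0.987, -0.0]
wrist_force: [-0.2, 0.1, -0.4]
finger_gap: 0.0856
grip_force: 0.0
```

Emit:
servo_tool([
  {"grip": 0,"x": 0,"y": 0,"z": 0,"roll": 0},
  {"grip": 0,"x": 0,"y": 0,"z": 0,"roll": 0},
])

```text
clock: 12.37
tcp_pos: [0.5305, -0.0651, 0.0082]
orientation: [0.001, 0.158, 0.987, -0.0]
wrist_force: [0.0, 0.1, 0.0]
finger_gap: 0.0853
grip_force: 0.0
```

Emit:
servo_tool([
  {"grip": 0,"x": 4,"y": 0,"z": 5,"roll": 0},
  {"grip": 0,"x": 0,"y": 0,"z": 0,"roll": 0},
])

```text
clock: 12.53
tcp_pos: [0.5254, -0.0636, 0.0024]
orientation: [0.001, 0.159, 0.987, -0.0]
wrist_force: [0.1, 0.6, 0.0]
finger_gap: 0.0853
grip_force: 0.0
```

Emit:
servo_tool([
  {"grip": 1,"x": 0,"y": 0,"z": 0,"roll": 0},
  {"grip": 1,"x": 0,"y": 0,"z": 0,"roll": 0},
  {"grip": 1,"x": 0,"y": 0,"z": 0,"roll": 0},
  {"grip": 1,"x": 0,"y": 0,"z": 0,"roll": 0},
  {"grip": 1,"x": 0,"y": 0,"z": 0,"roll": 0},
], grip_force=40)

```text
clock: 12.95
tcp_pos: [0.5257, -0.0639, 0.0022]
orientation: [0.001, 0.159, 0.987, -0.0]
wrist_force: [-1.1, 0.4, 6.2]
finger_gap: 0.0514
grip_force: 42.9
```

```bash
python3 -c "
from h import *
print(tool())"; python3 sh.py
```

```text
(array([ 0.52565578, -0.0639385 ,  0.00220409]), array([[-9.49612049e-01,  3.13425477e-01,  1.19481711e-03],
       [ 3.13425222e-01,  9.49612800e-01, -4.00057581e-04],
       [-1.26000186e-03, -5.41367993e-06, -9.99999206e-01]]), np.float64(161.73421296216173))
shelf tcp [ 150.8 -304.5  -89.8] yaw 161.73 force shelf [ 1.  -0.1  6.2] torque [ 0.03  0.2  -0.  ] gap 0.0514 12.95
```

Emit:
servo_tool([
  {"grip": 1,"x": 0,"y": 0,"z": -30,"roll": 0},
  {"grip": 1,"x": 0,"y": 0,"z": -41,"roll": 0},
  {"grip": 1,"x": 0,"y": 0,"z": -41,"roll": 0},
  {"grip": 1,"x": 0,"y": 0,"z": -41,"roll": 3.6},
  {"grip": 1,"x": 0,"y": 0,"z": -41,"roll": 0},
])

```text
clock: 13.37
tcp_pos: [0.5243, -0.0636, 0.197]
orientation: [-0.0, 0.191, 0.982, 0.0]
wrist_force: [2.0, 0.2, -1.0]
finger_gap: 0.0513
grip_force: 42.7
```

Emit:
servo_tool([
  {"grip": 1,"x": 9.5,"y": 15.2,"z": 0,"roll": 0},
  {"grip": 1,"x": 19,"y": 30.4,"z": 0,"roll": 0},
  {"grip": 1,"x": 19,"y": 30.4,"z": 0,"roll": 0},
  {"grip": 1,"x": 19,"y": 30.4,"z": 0,"roll": 0},
  {"grip": 1,"x": 19,"y": 30.4,"z": 0,"roll": 0},
])

```text
clock: 13.78
tcp_pos: [0.496, 0.0962, 0.1952]
orientation: [-0.0, 0.19, 0.982, -0.0]
wrist_force: [-0.4, 0.1, -1.9]
finger_gap: 0.0514
grip_force: 42.7
```

Emit:
servo_tool([
  {"grip": 1,"x": 19,"y": 30.4,"z": 0,"roll": 0},
  {"grip": 1,"x": 19,"y": 30.4,"z": 0,"roll": 0},
  {"grip": 1,"x": 19,"y": 30.4,"z": 0,"roll": 0},
  {"grip": 1,"x": 19,"y": 30.4,"z": 0,"roll": 0},
  {"grip": 1,"x": 19,"y": 30.4,"z": 0,"roll": 0},
])

```text
clock: 14.2
tcp_pos: [0.4642, 0.273, 0.1951]
orientation: [-0.0, 0.19, 0.982, -0.0]
wrist_force: [1.4, 0.9, -0.1]
finger_gap: 0.0511
grip_force: 42.7
```

Emit:
servo_tool([
  {"grip": 1,"x": 9.5,"y": 15.2,"z": 0,"roll": 0},
  {"grip": 1,"x": 0,"y": 0,"z": 0,"roll": 0},
  {"grip": 1,"x": 0,"y": 0,"z": 0,"roll": 0},
])

```text
clock: 14.45
tcp_pos: [0.4613, 0.2899, 0.1948]
orientation: [-0.0, 0.188, 0.982, -0.001]
wrist_force: [-0.5, 0.5, -1.0]
finger_gap: 0.0514
grip_force: 42.7
```

```bash
python3 sh.py
```

```text
shelf tcp [ 36.9  -0.  156.6] yaw 158.28 force shelf [-1.   0.2 -0.8] torque [-0.01 -0.02  0.04] gap 0.0514 14.45
```

Emit:
servo_tool([
  {"grip": 1,"x": -7,"y": 0,"z": 18.7,"roll": 0.2},
  {"grip": 1,"x": -7,"y": 0,"z": 18.7,"roll": 0},
  {"grip": 1,"x": -7,"y": 0,"z": 18.7,"roll": 0},
  {"grip": 1,"x": 0,"y": 0,"z": 0,"roll": 0},
])

```text
clock: 14.78
tcp_pos: [0.4804, 0.2785, 0.1356]
orientation: [-0.002, 0.193, 0.981, -0.002]
wrist_force: [-0.6, -1.1, -2.0]
finger_gap: 0.0509
grip_force: 42.6
```

Emit:
servo_tool([
  {"grip": 1,"x": -4.5,"y": 0,"z": 12.2,"roll": 0},
  {"grip": 1,"x": -4.5,"y": 0,"z": 12.2,"roll": 0},
  {"grip": 1,"x": -3,"y": 0,"z": 8,"roll": 0},
  {"grip": 1,"x": 0,"y": 0,"z": 0,"roll": 0},
  {"grip": 1,"x": 0,"y": 0,"z": 0,"roll": 0},
])

```text
clock: 15.2
tcp_pos: [0.4918, 0.276, 0.1068]
orientation: [-0.001, 0.192, 0.981, -0.001]
wrist_force: [-1.9, 0.3, -2.6]
finger_gap: 0.0512
grip_force: 42.6
```

```bash
python3 sh.py
```

```text
shelf tcp [38.3 -1.6 62.4] yaw 157.88 force shelf [-2.7 -0.4 -1.7] torque [ 0.04  0.4  -0.03] gap 0.0512 15.2
```

Emit:
servo_tool([
  {"grip": 1,"x": -1,"y": 1,"z": 2.8,"roll": -0.2},
  {"grip": 1,"x": -1,"y": 0.8,"z": 2.8,"roll": 0},
  {"grip": 1,"x": 0,"y": 0,"z": 0,"roll": 0},
])

```text
clock: 15.45
tcp_pos: [0.4954, 0.278, 0.1015]
orientation: [0.0, 0.189, 0.982, 0.0]
wrist_force: [-2.1, 0.9, -1.4]
finger_gap: 0.0507
grip_force: 42.7
```

```bash
python3 sh.py
```

```text
shelf tcp [38.9  1.6 56.6] yaw 158.16 force shelf [-2.7  0.  -0.5] torque [0.22 0.37 0.  ] gap 0.0507 15.45
```

Emit:
servo_tool([
  {"grip": 1,"x": -0.8,"y": 0,"z": 2.5,"roll": 0},
  {"grip": 1,"x": 0,"y": 0,"z": 0,"roll": 0},
])

```text
clock: 15.62
tcp_pos: [0.4959, 0.2776, 0.0988]
orientation: [0.0, 0.189, 0.982, 0.0]
wrist_force: [-1.8, 2.4, -2.0]
finger_gap: 0.0512
grip_force: 42.7
```

```bash
python3 sh.py
```

```text
shelf tcp [38.6  1.5 53.8] yaw 158.16 force shelf [-3.   1.5 -1. ] torque [0.28 0.26 0.11] gap 0.0512 15.6167
```

Emit:
servo_tool([
  {"grip": 1,"x": -0.9,"y": -1,"z": 3.5,"roll": 0},
  {"grip": 1,"x": -0.9,"y": 0,"z": 3.5,"roll": 0},
  {"grip": 1,"x": 0,"y": 0,"z": 0,"roll": 0},
], grip_force=25)

```text
clock: 15.87
tcp_pos: [0.496, 0.2767, 0.0918]
orientation: [-0.001, 0.189, 0.982, 0.001]
wrist_force: [-6.9, 4.4, 4.7]
finger_gap: 0.0509
grip_force: 43.6
```

```bash
python3 sh.py
```

```text
shelf tcp [36.6  0.6 47.1] yaw 158.21 force shelf [-5.9  1.5  7.2] torque [0.61 0.9  0.07] gap 0.0509 15.8667
```

Emit:
servo_tool([
  {"grip": 1,"x": -1.3,"y": 0,"z": 3.5,"roll": 0},
  {"grip": 1,"x": -1.3,"y": 0,"z": 3.5,"roll": 0},
  {"grip": 1,"x": 0,"y": 0,"z": 0,"roll": 0},
])

```text
clock: 16.12
tcp_pos: [0.4979, 0.2757, 0.0846]
orientation: [-0.002, 0.189, 0.982, 0.001]
wrist_force: [-8.0, 4.7, 4.1]
finger_gap: 0.0516
grip_force: 44.1
```

```bash
python3 sh.py
```

```text
shelf tcp [36.1  0.4 39.6] yaw 158.23 force shelf [-7.2  1.3  7. ] torque [0.65 1.06 0.15] gap 0.0516 16.1167
```

Emit:
servo_tool([
  {"grip": 1,"x": -0.7,"y": -0.1,"z": 3.7,"roll": 0},
  {"grip": 1,"x": -0.7,"y": -0.1,"z": 3.7,"roll": 0},
  {"grip": 1,"x": 0,"y": 0,"z": 0,"roll": 0},
])

```text
clock: 16.37
tcp_pos: [0.4994, 0.2748, 0.0771]
orientation: [-0.001, 0.189, 0.982, 0.0]
wrist_force: [-5.0, 2.5, 3.4]
finger_gap: 0.0511
grip_force: 44.5
```

```bash
python3 sh.py
```

```text
shelf tcp [35.2  0.2 32. ] yaw 158.21 force shelf [-4.   0.4  5. ] torque [0.4  0.66 0.09] gap 0.0511 16.3667
```

Emit:
servo_tool([
  {"grip": 1,"x": -0.7,"y": 0,"z": 3.7,"roll": 0},
  {"grip": 1,"x": -0.7,"y": 0,"z": 3.7,"roll": 0},
  {"grip": 1,"x": 0,"y": 0,"z": 0,"roll": 0},
])

```text
clock: 16.62
tcp_pos: [0.5011, 0.2742, 0.0698]
orientation: [-0.001, 0.189, 0.982, 0.0]
wrist_force: [-5.7, 2.9, 2.9]
finger_gap: 0.0509
grip_force: 45.0
```

```bash
python3 sh.py
```

```text
shelf tcp [34.4  0.2 24.5] yaw 158.2 force shelf [-5.   0.6  4.9] torque [0.48 0.76 0.07] gap 0.0509 16.6167
```

Emit:
servo_tool([
  {"grip": 1,"x": 0.2,"y": 0,"z": 1.2,"roll": 0},
  {"grip": 1,"x": 0.5,"y": 0,"z": 1,"roll": 0},
  {"grip": 1,"x": 0,"y": 0,"z": 0,"roll": 0},
])

```text
clock: 16.87
tcp_pos: [0.5012, 0.2742, 0.0691]
orientation: [0.0, 0.189, 0.982, 0.0]
wrist_force: [-5.9, 0.8, 8.5]
finger_gap: 0.0513
grip_force: 45.7
```

```bash
python3 sh.py
```

```text
shelf tcp [34.3  0.2 23.8] yaw 158.18 force shelf [-2.5 -1.5 10. ] torque [0.03 0.9  0.08] gap 0.0513 16.8667
```

Emit:
servo_tool([
  {"grip": 1,"x": 1,"y": 0,"z": 0.1,"roll": 0},
  {"grip": 1,"x": 0.9,"y": 0,"z": 0.1,"roll": 0},
  {"grip": 1,"x": 0,"y": 0,"z": 0,"roll": 0},
])

```text
clock: 17.12
tcp_pos: [0.5008, 0.2746, 0.0689]
orientation: [0.002, 0.19, 0.982, 0.0]
wrist_force: [-2.0, -1.6, 6.5]
finger_gap: 0.0507
grip_force: 45.4
```

```bash
python3 sh.py
```

```text
shelf tcp [33.7  0.5 23.8] yaw 158.13 force shelf [ 1.  -2.2  6.5] torque [-0.23  0.14 -0.04] gap 0.0507 17.1167
```

Emit:
servo_tool([
  {"grip": 0,"x": 0,"y": 0,"z": 0,"roll": 0},
  {"grip": 0,"x": 0,"y": 0,"z": 0,"roll": 0},
  {"grip": 0,"x": 0,"y": 0,"z": 0,"roll": 0},
  {"grip": 0,"x": 0,"y": 0,"z": 0,"roll": 0},
  {"grip": 0,"x": 0,"y": 0,"z": -15,"roll": 0},
])

```text
clock: 17.53
tcp_pos: [0.4978, 0.2737, 0.08]
orientation: [-0.002, 0.19, 0.982, -0.001]
wrist_force: [-0.1, 0.3, -1.3]
finger_gap: 0.0853
grip_force: 0.0
```

Emit:
servo_tool([
  {"grip": 0,"x": 0,"y": 0,"z": -30,"roll": 0},
  {"grip": 0,"x": 0,"y": 0,"z": -40,"roll": 0},
  {"grip": 0,"x": 0,"y": 0,"z": -35,"roll": -7.1},
  {"grip": 0,"x": 0,"y": 0,"z": 0,"roll": -7.1},
  {"grip": 0,"x": -3.8,"y": -18.6,"z": 0,"roll": 0},
])

```text
clock: 17.95
tcp_pos: [0.5029, 0.2581, 0.1907]
orientation: [0.003, 0.063, 0.998, 0.002]
wrist_force: [1.3, 0.0, -0.5]
finger_gap: 0.0853
grip_force: 0.0
```

Emit:
servo_tool([
  {"grip": 0,"x": -7.5,"y": -37.2,"z": 0,"roll": 0},
  {"grip": 0,"x": -7.5,"y": -37.2,"z": 0,"roll": 0},
  {"grip": 0,"x": -7.5,"y": -37.2,"z": 0,"roll": 0},
  {"grip": 0,"x": -7.5,"y": -37.2,"z": 0,"roll": 0},
  {"grip": 0,"x": -7.5,"y": -37.2,"z": 0,"roll": 0},
])

```text
clock: 18.37
tcp_pos: [0.5132, 0.0646, 0.1876]
orientation: [0.0, 0.067, 0.998, -0.0]
wrist_force: [0.8, 0.2, 0.9]
finger_gap: 0.0856
grip_force: 0.0
```

Emit:
servo_tool([
  {"grip": 0,"x": -7.5,"y": -37.2,"z": 0,"roll": 0},
  {"grip": 0,"x": -7.5,"y": -37.2,"z": 0,"roll": 0},
  {"grip": 0,"x": -7.5,"y": -37.2,"z": 0,"roll": 0},
  {"grip": 0,"x": -7.5,"y": -37.2,"z": 0,"roll": 0},
  {"grip": 0,"x": -7.5,"y": -37.2,"z": 0,"roll": 0},
])

```text
clock: 18.78
tcp_pos: [0.5255, -0.1251, 0.1877]
orientation: [0.0, 0.067, 0.998, -0.0]
wrist_force: [0.6, -0.0, -0.7]
finger_gap: 0.085
grip_force: 0.0
```

Emit:
servo_tool([
  {"grip": 0,"x": -7.5,"y": -37.2,"z": 0,"roll": 0},
  {"grip": 0,"x": -7.5,"y": -37.2,"z": 0,"roll": 0},
  {"grip": 0,"x": -7.5,"y": -37.2,"z": 0,"roll": 0},
  {"grip": 0,"x": -7.5,"y": -37.2,"z": 0,"roll": 0},
  {"grip": 0,"x": -7.5,"y": -37.2,"z": 0,"roll": 0},
])

```text
clock: 19.2
tcp_pos: [0.5378, -0.3145, 0.1875]
orientation: [0.0, 0.067, 0.998, -0.0]
wrist_force: [0.7, 0.6, 0.1]
finger_gap: 0.0854
grip_force: 0.0
```

Emit:
servo_tool([
  {"grip": 0,"x": -7.5,"y": -37.2,"z": 20,"roll": 0},
  {"grip": 0,"x": -3.8,"y": -18.6,"z": 25,"roll": 0},
  {"grip": 0,"x": 0,"y": 0,"z": 25,"roll": 0},
  {"grip": 0,"x": 0,"y": 0,"z": 0,"roll": 0},
  {"grip": 0,"x": 0,"y": 0,"z": 0,"roll": 0},
])

```text
clock: 19.62
tcp_pos: [0.5403, -0.3673, 0.1163]
orientation: [-0.002, 0.067, 0.998, 0.002]
wrist_force: [0.4, 0.2, 0.5]
finger_gap: 0.0849
grip_force: 0.0
```

```bash
python3 lat.py l2 2>/dev/null
```

```text
board L (np.float64(-0.7), np.float64(0.3)) R (np.float64(1.4), np.float64(0.2))
wide L (np.float64(1.0), np.float64(0.2)) R (np.float64(-2.1), np.float64(0.1))
mid L (np.float64(3.0), np.float64(0.1)) R (np.float64(4.1), np.float64(0.2))
narrow L (np.float64(4.7), np.float64(0.1)) R (np.float64(-4.7), np.float64(0.2))
[ 0.5415 -0.3676  0.1184] 172.35
```

```bash
python3 - <<'E'
from h import *
from fit import shelf
from scipy.ndimage import map_coordinates
M,o=shelf([.4788,.2829,-.381,.035])
ys=np.arange(44,-60,-3.)
for z in(22,44):
  print("z",z,"y",ys.astype(int).tolist())
  for f in("l1","l2"):
    im=cv2.imread(f"pics/{f}.png").astype(float)
    acc=[]
    for x in np.arange(40,100,3.):
        q=proj("top",np.array([M@(np.array([x,y,z])/1000)+o for y in ys])); acc.append([map_coordinates(im[:,:,c],[q[:,1],q[:,0]],order=1) for c in(2,1)])
    a=np.mean(acc,0); print(f,a[0].astype(int).tolist()); print("   G",a[1].astype(int).tolist())
E
```

```text
z 22 y [44, 41, 38, 35, 32, 29, 26, 23, 20, 17, 14, 11, 8, 5, 2, -1, -4, -7, -10, -13, -16, -19, -22, -25, -28, -31, -34, -37, -40, -43, -46, -49, -52, -55, -58]
l1 [123, 114, 109, 99, 85, 73, 72, 77, 79, 75, 70, 66, 66, 67, 69, 72, 73, 72, 70, 73, 76, 76, 71, 66, 61, 58, 60, 68, 72, 74, 76, 79, 85, 96, 105]
   G [94, 76, 70, 63, 54, 46, 46, 49, 50, 48, 45, 42, 42, 43, 44, 45, 46, 45, 45, 46, 48, 48, 46, 42, 39, 37, 39, 44, 47, 48, 50, 56, 71, 90, 101]
l2 [126, 117, 112, 102, 88, 77, 74, 76, 78, 75, 71, 71, 73, 74, 74, 73, 75, 79, 80, 75, 69, 59, 50, 48, 50, 53, 61, 69, 73, 76, 78, 81, 88, 99, 108]
   G [96, 79, 72, 65, 56, 49, 47, 48, 49, 48, 45, 45, 46, 47, 47, 46, 47, 50, 51, 48, 44, 39, 33, 32, 33, 34, 40, 44, 47, 49, 51, 57, 73, 92, 104]
z 44 y [44, 41, 38, 35, 32, 29, 26, 23, 20, 17, 14, 11, 8, 5, 2, -1, -4, -7, -10, -13, -16, -19, -22, -25, -28, -31, -34, -37, -40, -43, -46, -49, -52, -55, -58]
l1 [141, 128, 117, 111, 104, 90, 76, 72, 76, 78, 77, 71, 67, 67, 68, 69, 72, 73, 72, 70, 72, 75, 75, 72, 67, 62, 58, 60, 67, 72, 74, 76, 80, 87, 98]
   G [129, 105, 82, 72, 66, 58, 48, 46, 48, 50, 48, 45, 43, 43, 43, 44, 45, 46, 45, 45, 46, 48, 48, 46, 43, 39, 37, 39, 44, 46, 48, 50, 57, 74, 92]
l2 [144, 131, 120, 114, 107, 94, 80, 74, 76, 79, 77, 73, 71, 72, 74, 73, 73, 75, 79, 80, 76, 70, 60, 51, 48, 49, 52, 60, 69, 73, 76, 78, 82, 90, 101]
   G [132, 107, 84, 74, 68, 59, 51, 47, 48, 50, 49, 46, 45, 46, 47, 47, 46, 47, 50, 51, 49, 45, 39, 33, 31, 33, 34, 39, 44, 47, 49, 52, 58, 75, 94]
```

Emit:
servo_tool([
  {"grip": 0,"x": 0,"y": -1.5,"z": 20,"roll": 0},
  {"grip": 0,"x": 0,"y": 0,"z": 35,"roll": 0},
  {"grip": 0,"x": 0,"y": 0,"z": 30,"roll": 0},
  {"grip": 0,"x": 0,"y": 0,"z": 15,"roll": 0},
  {"grip": 0,"x": 0,"y": 0,"z": 0,"roll": 0},
])

```text
clock: 20.08
tcp_pos: [0.5406, -0.3674, 0.0165]
orientation: [-0.002, 0.066, 0.998, 0.001]
wrist_force: [-0.4, 1.2, 0.4]
finger_gap: 0.0853
grip_force: 0.0
```

Emit:
servo_tool([
  {"grip": 0,"x": 0,"y": 0,"z": 5,"roll": 0},
  {"grip": 0,"x": 0,"y": 0,"z": 0,"roll": 0},
  {"grip": 0,"x": 0,"y": 0,"z": 0,"roll": 0},
])

```text
clock: 20.33
tcp_pos: [0.543, -0.3704, 0.0157]
orientation: [0.002, 0.067, 0.998, -0.001]
wrist_force: [0.1, -0.1, 0.9]
finger_gap: 0.0856
grip_force: 0.0
```

Emit:
servo_tool([
  {"grip": 0,"x": 0,"y": 1,"z": 6,"roll": 0},
  {"grip": 0,"x": 0,"y": 0,"z": 5.5,"roll": 0},
  {"grip": 0,"x": 0,"y": 0,"z": 0,"roll": 0},
])

```text
clock: 20.58
tcp_pos: [0.5413, -0.3682, 0.0011]
orientation: [-0.0, 0.067, 0.998, 0.0]
wrist_force: [-0.5, -0.1, -0.4]
finger_gap: 0.0854
grip_force: 0.0
```

Emit:
servo_tool([
  {"grip": 1,"x": 0,"y": 0,"z": 0,"roll": 0},
  {"grip": 1,"x": 0,"y": 0,"z": 0,"roll": 0},
  {"grip": 1,"x": 0,"y": 0,"z": 0,"roll": 0},
  {"grip": 1,"x": 0,"y": 0,"z": 0,"roll": 0},
  {"grip": 1,"x": 0,"y": 0,"z": 0,"roll": 0},
], grip_force=40)

```text
clock: 21.0
tcp_pos: [0.5419, -0.3689, 0.0022]
orientation: [0.0, 0.067, 0.998, -0.0]
wrist_force: [1.0, 0.5, -1.1]
finger_gap: 0.0388
grip_force: 42.2
```

```bash
python3 -c "
from h import *
t,T,y=tool(); print(t,y%360, T.T@(np.array([.5675,-.3725,0])-t)*1000)"; python3 sh.py
```

```text
[ 0.54191489 -0.36892206  0.00215109] 172.33215938559192 [-25.8323509   -0.13107003   2.16780486]
shelf tcp [ 271.6 -581.6 -133.8] yaw 172.33 force shelf [ 0.3  0.9 -1.3] torque [ 0.   -0.01  0.05] gap 0.0388 21.0
```

Emit:
servo_tool([
  {"grip": 0,"x": 0,"y": 0,"z": 0,"roll": 0},
  {"grip": 0,"x": 0,"y": 0,"z": 0,"roll": 0},
  {"grip": 0,"x": 0,"y": 0,"z": -3,"roll": 0},
  {"grip": 0,"x": 0,"y": 0,"z": 0,"roll": 0},
])

```text
clock: 21.33
tcp_pos: [0.5418, -0.3688, 0.0053]
orientation: [0.0, 0.067, 0.998, -0.0]
wrist_force: [0.5, -0.8, -0.6]
finger_gap: 0.0844
grip_force: 0.0
```

Emit:
servo_tool([
  {"grip": 1,"x": 0,"y": 0,"z": 0,"roll": 0},
  {"grip": 1,"x": 0,"y": 0,"z": 0,"roll": 0},
  {"grip": 1,"x": 0,"y": 0,"z": 0,"roll": 0},
  {"grip": 1,"x": 0,"y": 0,"z": 0,"roll": 0},
  {"grip": 1,"x": 0,"y": 0,"z": 0,"roll": 0},
])

```text
clock: 21.75
tcp_pos: [0.5418, -0.3688, 0.005]
orientation: [0.0, 0.067, 0.998, -0.0]
wrist_force: [0.4, -0.0, -1.0]
finger_gap: 0.0393
grip_force: 42.0
```

Emit:
servo_tool([
  {"grip": 1,"x": 0,"y": 0,"z": -30,"roll": 0},
  {"grip": 1,"x": 0,"y": 0,"z": -41,"roll": 0},
  {"grip": 1,"x": 0,"y": 0,"z": -41,"roll": 7.1},
  {"grip": 1,"x": 0,"y": 0,"z": -41,"roll": 7.1},
  {"grip": 1,"x": 0,"y": 0,"z": -39,"roll": 0},
])

```text
clock: 22.17
tcp_pos: [0.5413, -0.3683, 0.1987]
orientation: [-0.0, 0.192, 0.981, -0.0]
wrist_force: [0.1, -0.8, -0.7]
finger_gap: 0.0392
grip_force: 42.0
```

Emit:
servo_tool([
  {"grip": 1,"x": 9.4,"y": 17.1,"z": 0,"roll": 0},
  {"grip": 1,"x": 18.8,"y": 34.2,"z": 0,"roll": 0},
  {"grip": 1,"x": 18.8,"y": 34.2,"z": 0,"roll": 0},
  {"grip": 1,"x": 18.8,"y": 34.2,"z": 0,"roll": 0},
  {"grip": 1,"x": 18.8,"y": 34.2,"z": 0,"roll": 0},
])

```text
clock: 22.58
tcp_pos: [0.5196, -0.1927, 0.1964]
orientation: [-0.0, 0.19, 0.982, 0.0]
wrist_force: [1.2, 0.9, -0.4]
finger_gap: 0.0394
grip_force: 42.0
```

Emit:
servo_tool([
  {"grip": 1,"x": 18.8,"y": 34.2,"z": 0,"roll": 0},
  {"grip": 1,"x": 18.8,"y": 34.2,"z": 0,"roll": 0},
  {"grip": 1,"x": 18.8,"y": 34.2,"z": 0,"roll": 0},
  {"grip": 1,"x": 18.8,"y": 34.2,"z": 0,"roll": 0},
  {"grip": 1,"x": 18.8,"y": 34.2,"z": 0,"roll": 0},
])

```text
clock: 23.0
tcp_pos: [0.496, 0.0012, 0.1966]
orientation: [-0.0, 0.19, 0.982, 0.0]
wrist_force: [1.1, 0.2, -0.6]
finger_gap: 0.0392
grip_force: 42.0
```

Emit:
servo_tool([
  {"grip": 1,"x": 18.8,"y": 34.2,"z": 0,"roll": 0},
  {"grip": 1,"x": 18.8,"y": 34.2,"z": 0,"roll": 0},
  {"grip": 1,"x": 18.8,"y": 34.2,"z": 0,"roll": 0},
  {"grip": 1,"x": 18.8,"y": 34.2,"z": 0,"roll": 0},
  {"grip": 1,"x": 18.8,"y": 34.2,"z": 0,"roll": 0},
])

```text
clock: 23.42
tcp_pos: [0.4725, 0.1949, 0.1967]
orientation: [-0.0, 0.19, 0.982, -0.0]
wrist_force: [1.0, -0.2, -1.3]
finger_gap: 0.0389
grip_force: 42.0
```

Emit:
servo_tool([
  {"grip": 1,"x": 18.8,"y": 34.2,"z": 0,"roll": 0},
  {"grip": 1,"x": 18.8,"y": 34.2,"z": 0,"roll": 0},
  {"grip": 1,"x": 9.4,"y": 17.1,"z": 0,"roll": 0},
  {"grip": 1,"x": 0,"y": 0,"z": 0,"roll": 0},
  {"grip": 1,"x": 0,"y": 0,"z": 0,"roll": 0},
])

```text
clock: 23.83
tcp_pos: [0.4609, 0.2908, 0.1962]
orientation: [-0.0, 0.188, 0.982, -0.0]
wrist_force: [-0.0, -0.7, -0.9]
finger_gap: 0.039
grip_force: 42.1
```

```bash
python3 sh.py
```

```text
shelf tcp [ 36.7   0.7 158.2] yaw 158.29 force shelf [-0.1 -0.6 -0.9] torque [ 0.04 -0.01  0.02] gap 0.039 23.8333
```

Emit:
servo_tool([
  {"grip": 1,"x": -6.5,"y": -0.3,"z": 15.7,"roll": 0},
  {"grip": 1,"x": -6.4,"y": 0,"z": 16,"roll": 0},
  {"grip": 1,"x": -6,"y": 0,"z": 15.5,"roll": 0},
  {"grip": 1,"x": 0,"y": 0,"z": 0,"roll": 0},
])

```text
clock: 24.17
tcp_pos: [0.4782, 0.28, 0.1464]
orientation: [-0.002, 0.191, 0.982, -0.002]
wrist_force: [-0.4, -0.2, -1.8]
finger_gap: 0.0389
grip_force: 42.0
```

Emit:
servo_tool([
  {"grip": 1,"x": -4.5,"y": 0,"z": 12,"roll": 0},
  {"grip": 1,"x": -4.5,"y": 0,"z": 11.5,"roll": 0},
  {"grip": 1,"x": 0,"y": 0,"z": 0,"roll": 0},
  {"grip": 1,"x": 0,"y": 0,"z": 0,"roll": 0},
])

```text
clock: 24.5
tcp_pos: [0.4863, 0.2783, 0.1253]
orientation: [-0.001, 0.19, 0.982, -0.001]
wrist_force: [-2.6, -0.2, -1.8]
finger_gap: 0.039
grip_force: 41.9
```

```bash
python3 sh.py
```

```text
shelf tcp [39.1 -1.4 81.9] yaw 158.07 force shelf [-2.8 -1.2 -0.9] torque [ 0.06  0.43 -0.06] gap 0.039 24.5
```

Emit:
servo_tool([
  {"grip": 1,"x": -1.4,"y": 0,"z": 3.8,"roll": 0},
  {"grip": 1,"x": 0,"y": 0,"z": 0,"roll": 0},
  {"grip": 1,"x": 0,"y": 0,"z": 0,"roll": 0},
])

```text
clock: 24.75
tcp_pos: [0.4884, 0.2787, 0.1224]
orientation: [-0.0, 0.19, 0.982, -0.0]
wrist_force: [-2.0, -0.2, -1.1]
finger_gap: 0.0391
grip_force: 42.0
```

```bash
python3 sh.py
```

```text
shelf tcp [39.8 -0.3 78.6] yaw 158.14 force shelf [-2.1 -0.9 -0.4] torque [ 0.03  0.47 -0.07] gap 0.0391 24.75
```

Emit:
servo_tool([
  {"grip": 1,"x": -0.9,"y": 0,"z": 3.7,"roll": 0},
  {"grip": 1,"x": -0.9,"y": 0,"z": 3.6,"roll": 0},
  {"grip": 1,"x": 0,"y": 0,"z": 0,"roll": 0},
], grip_force=25)

```text
clock: 25.0
tcp_pos: [0.4889, 0.2789, 0.1149]
orientation: [-0.001, 0.189, 0.982, 0.001]
wrist_force: [-7.0, 3.7, 4.0]
finger_gap: 0.039
grip_force: 43.0
```

```bash
python3 sh.py
```

```text
shelf tcp [37.5  0.  71.4] yaw 158.21 force shelf [-6.   0.8  6.5] torque [0.47 1.1  0.02] gap 0.039 25.0
```

Emit:
servo_tool([
  {"grip": 1,"x": -1.3,"y": 0,"z": 3.5,"roll": 0},
  {"grip": 1,"x": -1.3,"y": 0,"z": 3.5,"roll": 0},
  {"grip": 1,"x": 0,"y": 0,"z": 0,"roll": 0},
])

```text
clock: 25.25
tcp_pos: [0.4918, 0.2778, 0.108]
orientation: [-0.001, 0.189, 0.982, 0.0]
wrist_force: [-3.9, 2.6, 2.1]
finger_gap: 0.0392
grip_force: 43.2
```

```bash
python3 sh.py
```

```text
shelf tcp [38.1  0.1 63.8] yaw 158.2 force shelf [-3.6  1.   3.5] torque [0.26 0.68 0.01] gap 0.0392 25.25
```

Emit:
servo_tool([
  {"grip": 1,"x": -0.5,"y": 0,"z": 3.6,"roll": 0},
  {"grip": 1,"x": -0.5,"y": 0,"z": 3.5,"roll": 0},
  {"grip": 1,"x": 0,"y": 0,"z": 0,"roll": 0},
])

```text
clock: 25.5
tcp_pos: [0.493, 0.2775, 0.1009]
orientation: [-0.0, 0.189, 0.982, 0.0]
wrist_force: [-4.8, 1.9, 3.2]
finger_gap: 0.0391
grip_force: 43.7
```

```bash
python3 sh.py
```

```text
shelf tcp [36.8  0.2 56.8] yaw 158.2 force shelf [-3.7 -0.   4.7] torque [ 0.33  0.71 -0.01] gap 0.0391 25.5
```

Emit:
servo_tool([
  {"grip": 1,"x": -0.4,"y": 0,"z": 3.6,"roll": 0},
  {"grip": 1,"x": -0.4,"y": 0,"z": 3.5,"roll": 0},
  {"grip": 1,"x": 0,"y": 0,"z": 0,"roll": 0},
])

```text
clock: 25.75
tcp_pos: [0.4935, 0.2772, 0.0937]
orientation: [-0.001, 0.189, 0.982, 0.0]
wrist_force: [-5.5, 1.8, 4.0]
finger_gap: 0.039
grip_force: 44.0
```

```bash
python3 sh.py
```

```text
shelf tcp [34.9  0.2 49.8] yaw 158.21 force shelf [-4.1 -0.4  5.7] torque [0.36 0.74 0.1 ] gap 0.039 25.75
```

Now I'll press until it seats, then slide it against the backstop.

Emit:
servo_tool([
  {"grip": 1,"x": 0.2,"y": 0,"z": 1.2,"roll": 0},
  {"grip": 1,"x": 0.5,"y": 0,"z": 1,"roll": 0},
  {"grip": 1,"x": 0,"y": 0,"z": 0,"roll": 0},
])

```text
clock: 26.0
tcp_pos: [0.4936, 0.2773, 0.0924]
orientation: [0.0, 0.189, 0.982, 0.0]
wrist_force: [-4.9, 1.7, 3.3]
finger_gap: 0.0392
grip_force: 44.3
```

```bash
python3 sh.py
```

```text
shelf tcp [34.5  0.3 48.5] yaw 158.19 force shelf [-3.8 -0.2  4.8] torque [0.13 0.57 0.07] gap 0.0392 26.0
```

Emit:
servo_tool([
  {"grip": 1,"x": 1,"y": 0,"z": 0.1,"roll": 0},
  {"grip": 1,"x": 0.9,"y": 0,"z": 0.1,"roll": 0},
  {"grip": 1,"x": 0,"y": 0,"z": 0,"roll": 0},
])

```text
clock: 26.25
tcp_pos: [0.493, 0.2777, 0.0921]
orientation: [0.001, 0.19, 0.982, 0.0]
wrist_force: [-1.3, -0.0, 3.8]
finger_gap: 0.0392
grip_force: 44.3
```

```bash
python3 sh.py
```

```text
shelf tcp [33.7  0.5 48.5] yaw 158.14 force shelf [ 0.2 -0.5  4. ] torque [-0.09 -0.05 -0.01] gap 0.0392 26.25
```

Emit:
servo_tool([
  {"grip": 1,"x": 0,"y": 0,"z": 1.2,"roll": 0},
  {"grip": 1,"x": 0,"y": 0,"z": 0,"roll": 0},
])

```text
clock: 26.42
tcp_pos: [0.4929, 0.2777, 0.092]
orientation: [0.001, 0.19, 0.982, 0.001]
wrist_force: [-4.5, -1.3, 11.9]
finger_gap: 0.0391
grip_force: 45.2
```

Emit:
servo_tool([
  {"grip": 0,"x": 0,"y": 0,"z": 0,"roll": 0},
  {"grip": 0,"x": 0,"y": 0,"z": 0,"roll": 0},
  {"grip": 0,"x": 0,"y": 0,"z": 0,"roll": 0},
  {"grip": 0,"x": 0,"y": 0,"z": 0,"roll": 0},
  {"grip": 0,"x": 0,"y": 0,"z": -15,"roll": 0},
])

```text
clock: 26.83
tcp_pos: [0.49, 0.2765, 0.1021]
orientation: [-0.002, 0.19, 0.982, -0.002]
wrist_force: [0.1, -0.3, -0.5]
finger_gap: 0.0851
grip_force: 0.0
```

Emit:
servo_tool([
  {"grip": 0,"x": 0,"y": 0,"z": -30,"roll": 0},
  {"grip": 0,"x": 0,"y": 0,"z": -40,"roll": 0},
  {"grip": 0,"x": 0,"y": -20,"z": -30,"roll": 0},
  {"grip": 0,"x": 0,"y": -40,"z": 0,"roll": 0},
  {"grip": 0,"x": 0,"y": -40,"z": 0,"roll": 0},
])

```text
clock: 27.25
tcp_pos: [0.4563, 0.1847, 0.2071]
orientation: [0.002, 0.188, 0.982, 0.001]
wrist_force: [0.9, -0.2, 1.2]
finger_gap: 0.0851
grip_force: 0.0
```

Emit:
servo_tool([
  {"grip": 0,"x": 0,"y": -40,"z": 0,"roll": 0},
  {"grip": 0,"x": 0,"y": -40,"z": 0,"roll": 0},
  {"grip": 0,"x": 0,"y": -40,"z": 0,"roll": 0},
  {"grip": 0,"x": 0,"y": -40,"z": 0,"roll": 0},
  {"grip": 0,"x": 0,"y": -20,"z": 0,"roll": 0},
])

```text
clock: 27.67
tcp_pos: [0.3857, 0.0151, 0.2049]
orientation: [-0.0, 0.191, 0.982, -0.001]
wrist_force: [0.9, 1.0, -0.3]
finger_gap: 0.0855
grip_force: 0.0
```

```bash
python3 - <<'E'
from h import *
from fit import shelf
M,o=shelf([.4788,.2829,-.381,.035]); gs=[]
B=[(x,s*w,z) for w,z in((32,22),(26,44),(20,66)) for x in(0,120) for s in(1,-1)]
for n,w,h,s in(("top",60,92,6),("side",70,92,6)):
    im=snap(n,"fin_"+n); g,c=crop(im,proj(n,M@[.085,0,.03]+o)[0],w,h,s)
    for b in B: mark(g,c,s,proj(n,M@np.array(b)/1000+o)[0])
    gs.append(g); print(n,c)
cv2.imwrite("pics/v4.png",np.hstack(gs)); print(env.get_state()["clock"])
E
```

```text
top (229, 156)
side (257, 210)
27.7667
```

View pics/v4.png

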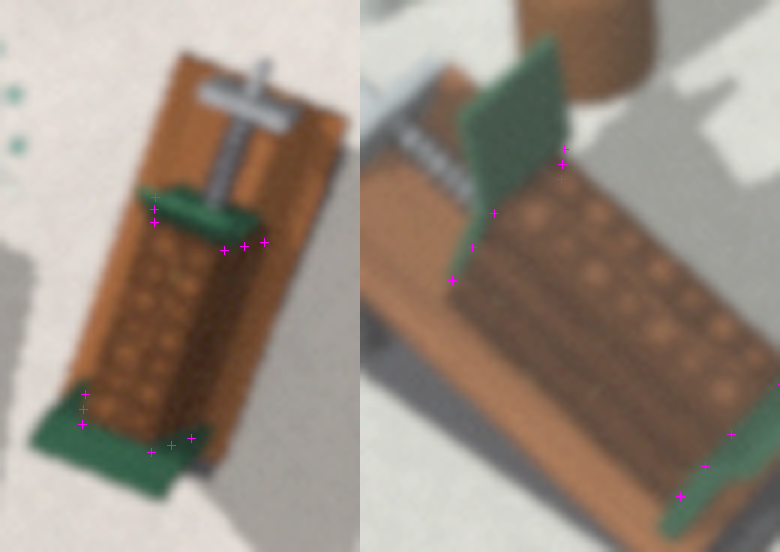

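The last picture shows the three-tier stack flat on the rack, narrowest on top and centred. The keeper stands against the upper ends at about (200,215) in the top crop. I'll check numerically whether the keeper sits further back than it did with the wide block alone.

```bash
python3 - <<'E'
from h import *
from fit import shelf
M,o=shelf([.4788,.2829,-.381,.035])
def g(f): 
    a=cv2.imread(f"pics/{f}.png").astype(np.float32); return a
def ecc(a,b,box,chan):
    x,y,w,h=box; A=cv2.GaussianBlur(chan(a[y:y+h,x:x+w]),(0,0),.7); Bm=cv2.GaussianBlur(chan(b[y-4:y+h+4,x-4:x+w+4]),(0,0),.7)
    W=np.float32([[1,0,4],[0,1,4]]); c,W=cv2.findTransformECC(A,Bm,W,cv2.MOTION_TRANSLATION,(3,200,1e-6),None,1); return (W[:,2]-4).round(2),round(c,3)
gr=lambda a:a[:,:,1]-a[:,:,2]; br=lambda a:a.mean(2)
for n,fs,off in(("top",("l1","l2"),None),("side",("v3_side",),None)):
    b=g("fin_"+n)
    k=proj(n,M@[.123,0,.095 if n=="side" else .08]+o)[0].astype(int); r=proj(n,M@[.186,0,.03]+o)[0].astype(int)
    ax=(proj(n,M@[.13,0,.08]+o)-proj(n,M@[.12,0,.08]+o))[0]/10; print(n,"px per mm upslope",ax.round(2))
    for f in fs:
        s=9 if n=="top" else 8
        for nm,c,ch in(("keeper",k,gr),("bracket",r,br)):
            d,cc=ecc(g(f),b,(c[0]-s,c[1]-s,2*s,2*s),ch); print(f,nm,d,cc,"mm",(d@ax/(ax@ax)).round(2))
E
```

```text
top px per mm upslope [ 0.1  -0.29]
l1 keeper [-0.06  0.1 ] 0.984 mm -0.37
l1 bracket [-0.04  0.05] 0.997 mm -0.2
l2 keeper [-0.09  0.15] 0.99 mm -0.56
l2 bracket [-0.06  0.04] 0.997 mm -0.19
side px per mm upslope [-0.32 -0.3 ]
v3_side keeper [-0.57 -0.84] 0.971 mm 2.26
v3_side bracket [ 0.11 -0.12] 0.999 mm 0.0
```

```bash
python3 - <<'E'
from h import *
from fit import shelf
M,o=shelf([.4788,.2829,-.381,.035])
ld=lambda f:cv2.imread(f"pics/{f}.png").astype(np.float32)
def ecc(a,b,x,y,w,h,ch):
    A=ch(a[y:y+h,x:x+w]);B=ch(b[y-4:y+h+4,x-4:x+w+4]); W=np.float32([[1,0,4],[0,1,4]])
    try: c,W=cv2.findTransformECC(A,B,W,cv2.MOTION_TRANSLATION,(3,300,1e-6),None,1); return (W[:,2]-4).round(2),round(c,3)
    except cv2.error: return None
for n,pairs in(("side",(("v3_side","fin_side"),("side0","v3_side"))),("top",(("l1","fin_top"),("l2","fin_top"),("top0","l1")))):
    c=proj(n,M@[.140,0,.105]+o)[0].round().astype(int); print(n,c)
    ax=(proj(n,M@[.14,0,.1]+o)-proj(n,M@[.13,0,.1]+o))[0]/10
    for a,b in pairs:
        for nm,ch in(("g-r",lambda q:q[:,:,1]-q[:,:,2]),("lum",lambda q:q.mean(2))):
            for s in(6,8):
                r=ecc(ld(a),ld(b),c[0]-s,c[1]-s,2*s,2*s,ch)
                print(a,b,nm,s,r,None if r is None else (r[0]@ax/(ax@ax)).round(2))
E
```

```text
side [282 226]
v3_side fin_side g-r 6 (array([ 0.05, -0.13], dtype=float32), 0.983) 0.12
v3_side fin_side g-r 8 (array([ 0.01, -0.07], dtype=float32), 0.992) 0.09
v3_side fin_side lum 6 (array([-0.05, -0.  ], dtype=float32), 0.999) 0.08
v3_side fin_side lum 8 (array([-0.02, -0.02], dtype=float32), 0.999) 0.06
side0 v3_side g-r 6 None None
side0 v3_side g-r 8 (array([-2.04, -2.85], dtype=float32), 0.969) 7.73
side0 v3_side lum 6 (array([-2.02, -2.68], dtype=float32), 0.979) 7.44
side0 v3_side lum 8 (array([-1.82, -2.63], dtype=float32), 0.975) 7.03
top [259 192]
l1 fin_top g-r 6 (array([-0.1,  0. ], dtype=float32), 0.996) -0.11
l1 fin_top g-r 8 (array([-0.09,  0.01], dtype=float32), 0.995) -0.13
l1 fin_top lum 6 (array([ 0.03, -0.12], dtype=float32), 0.945) 0.39
l1 fin_top lum 8 (array([-0.11, -0.15], dtype=float32), 0.972) 0.33
l2 fin_top g-r 6 (array([-0.08,  0.04], dtype=float32), 0.993) -0.21
l2 fin_top g-r 8 (array([-0.05,  0.05], dtype=float32), 0.995) -0.2
l2 fin_top lum 6 (array([0.01, 0.18], dtype=float32), 0.916) -0.53
l2 fin_top lum 8 (array([-0.09,  0.12], dtype=float32), 0.97) -0.46
top0 l1 g-r 6 (array([ 0.87, -2.12], dtype=float32), 0.983) 7.32
top0 l1 g-r 8 (array([ 0.72, -2.11], dtype=float32), 0.978) 7.13
top0 l1 lum 6 (array([ 0.67, -1.7 ], dtype=float32), 0.83) 5.84
top0 l1 lum 8 (array([ 0.63, -1.55], dtype=float32), 0.827) 5.35
```

The keeper moved about 7.7 mm when the wide block went in (nominal 8) and has not moved since, so all three blocks sit home. I'm handing in.

```bash
python3 -c "
from h import *
print(env.hand_in())"
```

```text
the job is handed in; nothing more can be done
None
```

The job is handed in at about 28 s of the 72 s: the three blocks are stacked flat on the rack, widest at the bottom, with the keeper pressing on their upper ends. The rack was centred by vision, so the stack is centred to about 1–2 mm. I did not re-check the bottle, jar, brush and tray at the end, but every carry was planned clear of them.

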